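# Re-rack the bench row in mirror order

## Robot

A 6-joint arm with a two-finger parallel gripper is mounted at the origin on a cart in front of the work surface, level with it; the furniture and walls round the work are solid. World frame = base frame: x ahead of the robot, y to its left, z up, the work surface at z = 0. Lengths are in m, angles in rad, forces in N, time in s.
With the tool pointing down it reaches from about 0.3 to 0.875 m from the base axis. Payload 4.2 kg.
Tool frame: the origin (TCP) lies at the very end of the fingers, on their centre line; the grasp point (between the pads) lies 19 mm behind it; y points along the fingers, x is the direction in which the jaws open and shut, and the axes are right-handed (so a half turn about y gives the same grasp; the last joint's range is limited). The gripper opens to 85 mm and grips with 20 to 120 N. Pads are 22 mm wide; open, the fingers measure 114 mm over their backs; the gripper's body (76 mm by 85 mm) begins 54 mm behind the grasp point. The pads swing forward as they close: fully open they stand 13 mm farther back than shut.
Start: joints at [-1.264, 0.32, 1.565, -0, 1.257, -0.02], TCP at [0.185, -0.545, 0.208] pointing down, gripper open.
Joint ranges: [-3.11, 3.11], [-0.84, 2.01], [0.21, 2.61], [-1.34, 4.49], [0.05, 2.63], [-2.56, 2.56]. Speed limits (rad/s): [2.57, 2.57, 3.14, 3.14, 3.14, 3.14].

## Interface

Orientations are given as a unit quaternion [w, x, y, z].
In Python, from cell import monitor, optics, robot gives the robot as it stands. The module is installed in compiled form; this text tells all that it offers.
- The arm moves only by the tool arm_command, never from a script. Its argument "deltas" is a list that holds one entry, the list of rows, each a list of 6 numbers: the shift along the tool's x, y, z in mm, then the turn, a rotation vector about the tool's x, y, z in rad. A call has 1 to 12 rows; each row shifts and turns the pose as measured when the row begins, along the tool's axes as they then stand; what a row does not reach is not made up. A row lasts 1/10 s, in which the tool goes at most 50 mm and 8.59 degrees, less where a joint would pass 70% of its speed; a pose out of reach is approached as far as the arm can. A call with a gripper value outside its range is refused whole. "gripper" is the opening, from 0 (shut) to 1 (fully open), set as the call begins (left out, the last holds). The fingers move at their own pace and stop on an object; "newtons" is the grip in N (left out, the last holds). Time passes only in rows, so rows that do not move let the fingers close. It gives the time, the measured TCP pose, the force and the opening at its end, in the units of the state.
- monitor.get_state(): the state, without advancing time (a new reading comes with each control period).
- optics.camera(name): name is "scene" or "top"; returns the picture (384x512x3 uint8, red, green, blue); there is no depth.
- optics.get_calibration(name): a dict with "vfov" (degrees; the focal length in pixels is half the picture's height over the tangent of half this angle, whatever the lens; pixels are square), "cx", "cy" (the principal point, pixels), "k1" (the pictures are not rectified: a ray, as slopes to the right and down, at radius r is drawn at 1 + k1 r^2 times it, then the intrinsics apply), "cam_to_world" (4x4, takes a point from camera to world coordinates). Camera axes: x right, y up, looking along -z (the intrinsics and any distortion apply to the point x, -y, -z); pixel columns grow to the right and rows downward; lengths in m; the calibration is good to about 2 mm. A picture is of the moment at which its call begins. get_calibration takes no time and is no camera call.
- robot.close_job(): hands the job in, once; it reports no verdict.
The state is a dict: "time": time; "joint_pos": joint angles; "dq": joint speeds; "joint_efforts": joint torques, N m; "eef_pos": TCP position; "tool_rot": TCP orientation; "ft_force": force on the tool from outside, world axes, zero at the start; "moment": the same for the moment, N m; "width": opening from 0.0 (shut) to 1.0 (fully open).
Only numpy, scipy, OpenCV 4.12 (cv2) and the standard library are available. Lean on these libraries where they do the work, as an engineer would, in place of code of your own. Each camera call takes 0.05 s, during which the arm holds its last target.

## Task

The two parts jars, the loupe and the oil bottle are going over to a left-handed colleague, so move them from the wooden rack to the empty metal rack in reverse order: whatever stands leftmost in the wooden rack goes into the rightmost bay of the metal rack, and so on, left and right as the robot sees them. Stand each one upright in the middle of its own bay, let go of it, and do not tip anything over on the way.

Things in the scene. Friction and masses are not known exactly. Their poses are not given: they have to be found in the camera images.
- jar_small_mid (a point): clear screw-top jar of small parts with black cap, the smaller of the two jars: 38 mm diameter, 52 mm high. Loose, in one of the bays of the wooden rack at the start. Point: its centre, half-way up, on its upright axis (z up); it is round, yaw means nothing. Grip the body with fingers closing front to back, across the rack, where the bay is open
- jar_large_mid (a point): clear screw-top jar of small parts with white cap, the larger of the two jars: 42 mm diameter, 58 mm high. Loose, in one of the bays of the wooden rack at the start. Point: its centre, half-way up, on its upright axis (z up); it is round, yaw means nothing. Grip the body with fingers closing front to back, across the rack, where the bay is open
- loupe_mid (a point): black watchmaker's loupe standing on its wide end: 38 mm diameter at the foot, a little narrower above, 30 mm high. Loose, in one of the bays of the wooden rack at the start. Point: its centre, half-way up, on its upright axis (z up); it is round, yaw means nothing. Grip the body with fingers closing front to back, across the rack, where the bay is open
- oil_bottle_mid (a point): small round plain white oil bottle with narrow capped neck, the tallest thing: body 34 mm diameter up to about 40 mm above its foot, overall 72 mm high. Loose, in one of the bays of the wooden rack at the start. Point: its centre, half-way up, on its upright axis (z up); it is round, yaw means nothing. Grip the body with fingers closing front to back, across the rack, where the bay is open
- old_rack: fixed brown wooden rack, the full one: 270 mm long (its y, roughly the robot's left-right, +y left), 70 deep (its x). Five dividers, tops 18 above the worktop, make four bays 60 wide, open to front and back, centred at x = 0, y = +97.5, +32.5, -32.5, -97.5; in each a cork disc 48 across on which things stand, top 9.5 above the worktop (board top 8). Origin: centre of its underside, on the worktop
- new_rack: fixed bare sheet-metal rack, empty at the start: 270 mm long (its y, roughly the robot's left-right, +y left), 70 deep (its x). Five dividers, tops 18 above the worktop, make four bays 62 wide, open to front and back, centred at x = 0, y = +97.5, +32.5, -32.5, -97.5; in each a cork disc 48 across on which things stand, top 9.5 above the worktop (board top 8). Origin: centre of its underside, on the worktop
- pad_jar_small: round cork disc, 48 mm across and 1.5 mm thick, in the bay of the wooden rack in which the small jar stands at the start (under it). Fixed; it stays behind and so marks which bay that was. Origin: centre of its underside
- pad_jar_large: round cork disc, 48 mm across and 1.5 mm thick, in the bay of the wooden rack in which the large jar stands at the start (under it). Fixed; it stays behind and so marks which bay that was. Origin: centre of its underside
- pad_loupe: round cork disc, 48 mm across and 1.5 mm thick, in the bay of the wooden rack in which the loupe stands at the start (under it). Fixed; it stays behind and so marks which bay that was. Origin: centre of its underside
- pad_oil_bottle: round cork disc, 48 mm across and 1.5 mm thick, in the bay of the wooden rack in which the oil bottle stands at the start (under it). Fixed; it stays behind and so marks which bay that was. Origin: centre of its underside
Mind the look-alikes: they are no part of the job. What is shaped like the part that bears oil_bottle_mid but red is not meant. What is shaped like the part that bears jar_large_mid but pink is not meant.

How it is judged:
At the end, for the whole second after the job is handed in: Each of the four stands upright (0.15 rad) and at rest on the metal rack, in the bay that mirrors its first bay in the wooden rack (+97.5 to -97.5, +32.5 to -32.5 and so on), its centre within 13 mm of the bay centre along and across, at most 6 mm above standing height (((y of pad_jar_small in the frame of old_rack between 0.0775 and 0.1175 m and y of jar_small_mid in the frame of new_rack between -0.1105 and -0.0845 m) or (y of pad_jar_small in the frame of old_rack between 0.0125 and 0.0525 m and y of jar_small_mid in the frame of new_rack between -0.0455 and -0.0195 m) or (y of pad_jar_small in the frame of old_rack between -0.0525 and -0.0125 m and y of jar_small_mid in the frame of new_rack between 0.0195 and 0.0455 m) or (y of pad_jar_small in the frame of old_rack between -0.1175 and -0.0775 m and y of jar_small_mid in the frame of new_rack between 0.0845 and 0.1105 m)) and x of jar_small_mid in the frame of new_rack between -0.013 and 0.013 m and z of jar_small_mid in the frame of new_rack below 0.0415 m and angle between each of jar_small_mid, jar_large_mid, loupe_mid, oil_bottle_mid's own z axis and vertical below 0.15 rad and linear speed of each of jar_small, jar_large, loupe, oil_bottle below 0.02 m/s and ((y of pad_jar_large in the frame of old_rack between 0.0775 and 0.1175 m and y of jar_large_mid in the frame of new_rack between -0.1105 and -0.0845 m) or (y of pad_jar_large in the frame of old_rack between 0.0125 and 0.0525 m and y of jar_large_mid in the frame of new_rack between -0.0455 and -0.0195 m) or (y of pad_jar_large in the frame of old_rack between -0.0525 and -0.0125 m and y of jar_large_mid in the frame of new_rack between 0.0195 and 0.0455 m) or (y of pad_jar_large in the frame of old_rack between -0.1175 and -0.0775 m and y of jar_large_mid in the frame of new_rack between 0.0845 and 0.1105 m)) and x of jar_large_mid in the frame of new_rack between -0.013 and 0.013 m and z of jar_large_mid in the frame of new_rack below 0.0445 m and ((y of pad_loupe in the frame of old_rack between 0.0775 and 0.1175 m and y of loupe_mid in the frame of new_rack between -0.1105 and -0.0845 m) or (y of pad_loupe in the frame of old_rack between 0.0125 and 0.0525 m and y of loupe_mid in the frame of new_rack between -0.0455 and -0.0195 m) or (y of pad_loupe in the frame of old_rack between -0.0525 and -0.0125 m and y of loupe_mid in the frame of new_rack between 0.0195 and 0.0455 m) or (y of pad_loupe in the frame of old_rack between -0.1175 and -0.0775 m and y of loupe_mid in the frame of new_rack between 0.0845 and 0.1105 m)) and x of loupe_mid in the frame of new_rack between -0.013 and 0.013 m and z of loupe_mid in the frame of new_rack below 0.0305 m and ((y of pad_oil_bottle in the frame of old_rack between 0.0775 and 0.1175 m and y of oil_bottle_mid in the frame of new_rack between -0.1105 and -0.0845 m) or (y of pad_oil_bottle in the frame of old_rack between 0.0125 and 0.0525 m and y of oil_bottle_mid in the frame of new_rack between -0.0455 and -0.0195 m) or (y of pad_oil_bottle in the frame of old_rack between -0.0525 and -0.0125 m and y of oil_bottle_mid in the frame of new_rack between 0.0195 and 0.0455 m) or (y of pad_oil_bottle in the frame of old_rack between -0.1175 and -0.0775 m and y of oil_bottle_mid in the frame of new_rack between 0.0845 and 0.1105 m)) and x of oil_bottle_mid in the frame of new_rack between -0.013 and 0.013 m and z of oil_bottle_mid in the frame of new_rack below 0.0515 m); the robot touches nothing.
It fails at once if the small jar is tipped over (angle between jar_small_mid's own z axis and vertical above 0.7 rad).
It fails at once if the large jar is tipped over (angle between jar_large_mid's own z axis and vertical above 0.7 rad).
It fails at once if the loupe is tipped over (angle between loupe_mid's own z axis and vertical above 0.7 rad).
It fails at once if the oil bottle is tipped over (angle between oil_bottle_mid's own z axis and vertical above 0.7 rad).
It also fails if it takes over 88 s, if anything falls off the work surface, if the arm or the gripper's body presses on something with over 40 N, if the wrist force passes 120 N, or if a joint passes its speed limit or range.

## Working session

There is one attempt and no reset: what is moved stays moved. The work goes in short steps, Python scripts to look and compute and a tool call to move; the robot and the scene stay as the last step left them, time stands still between calls to the robot, and variables do not carry over. Pictures are saved under pics/ and viewed, and the job is handed in when it is done.

Besides the shell and the picture viewer there is one more tool, called after "Emit:" as name(argument=value, ...) on one line, values as JSON. arm_command: Moves the arm, as the interface text tells. Its arguments: {"type":"object","properties":{"deltas":{"type":"array","items":{"type":"array","items":{"type":"array","items":{"type":"number"}}}},"gripper":{"type":"number"},"newtons":{"type":"number"}},"required":["deltas"]}

```bash
mkdir -p pics; python3 - <<'E'
from cell import monitor, optics, robot
import cv2
s=monitor.get_state();print(s)
for n in("scene","top"):
    im=optics.camera(n);cv2.imwrite(f"pics/{n}0.png",im[:,:,::-1]);print(n,optics.get_calibration(n))
E
```

```text
{'time': 0.0, 'joint_pos': array([-1.26399618e+00,  3.20288655e-01,  1.56570349e+00,  1.12422713e-06,
        1.25739959e+00, -2.00208081e-02]), 'dq': array([-6.21551792e-04, -1.10957059e-03, -2.95887751e-05, -5.53090411e-05,
        2.10545887e-03, -3.03350770e-04]), 'joint_efforts': array([ 2.03654708e-03, -4.15510690e+01, -2.34157097e+01,  4.63918477e-04,
        8.20683228e-03,  2.10406949e-05]), 'eef_pos': array([ 0.18442328, -0.54405938,  0.20677467]), 'tool_rot': array([ 0.57506207, -0.5742997 ,  0.41250613, -0.41148773]), 'ft_force': array([0.55415617, 0.40860172, 0.12096064]), 'moment': array([ 0.00464993, -0.05546599,  0.06452754]), 'width': 1.0023630906929637}
scene {'vfov': 44.8863488766407, 'cx': 257.36519968076163, 'cy': 189.49025882535207, 'k1': -0.06489109164470351, 'cam_to_world': array([[-0.67499217,  0.48213099, -0.55851166,  0.0332242 ],
       [-0.73782381, -0.43977788,  0.51206585,  0.65380887],
       [ 0.00126174,  0.75772365,  0.65257435,  0.64740594],
       [ 0.        ,  0.        ,  0.        ,  1.        ]])}
top {'vfov': 48.74993638367501, 'cx': 249.19602882593944, 'cy': 191.779608251073, 'k1': -0.0928819649262988, 'cam_to_world': array([[ 0.02800755,  0.98573224, -0.16597446,  0.33489525],
       [-0.9996049 ,  0.02801266, -0.00231062,  0.22287187],
       [ 0.00237173,  0.1659736 ,  0.98612734,  0.99468845],
       [ 0.        ,  0.        ,  0.        ,  1.        ]])}
```

View pics/top0.png

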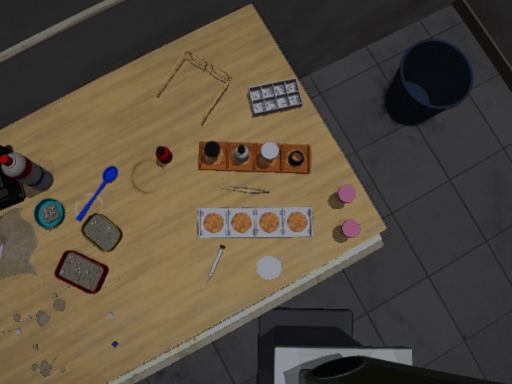

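View pics/scene0.png

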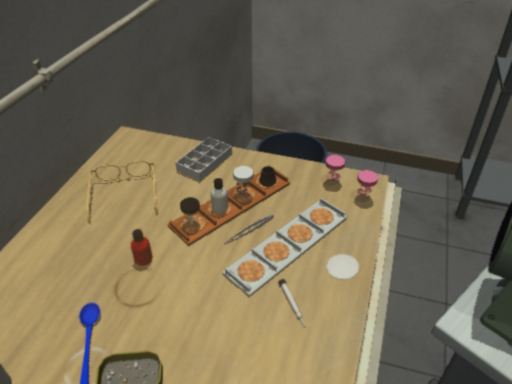

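The top view shows the wooden rack at about (254,157). From left to right it holds the black-capped small jar at (211,150), the oil bottle at (241,154), the white-capped large jar at (268,152) and the loupe at (296,158). The metal rack is at about (255,222) with four cork discs. The scene view confirms the order.

```bash
cat > h.py <<'E'
import numpy as np, cv2
from cell import monitor, optics
def setup(n):
    c=optics.get_calibration(n);f=192/np.tan(np.radians(c['vfov'])/2)
    return f,c['cx'],c['cy'],c['k1'],np.array(c['cam_to_world'])
def ray(n,uv):
    f,cx,cy,k,T=setup(n);uv=np.asarray(uv,float)
    d=np.array([(uv[0]-cx)/f,(uv[1]-cy)/f]);p=d.copy()
    for _ in range(20): p=d/(1+k*(p@p))
    return T[:3,3],T[:3,:3]@np.array([p[0],-p[1],-1])
def onz(n,uv,z):
    o,d=ray(n,uv);return o+d*(z-o[2])/d[2]
def proj(n,P):
    f,cx,cy,k,T=setup(n);q=T[:3,:3].T@(np.asarray(P,float)-T[:3,3])
    s=np.array([q[0],-q[1]])/-q[2];s=s*(1+k*(s@s));return s*f+[cx,cy]
E
python3 - <<'E'
from h import *
for n in("top","scene"):
    im=cv2.imread(f"pics/{n}0.png");hsv=cv2.cvtColor(im,cv2.COLOR_BGR2HSV)
    if n=="top": a=(190,195,320,245);b=(190,130,320,180)
    else: a=(215,190,355,300);b=(160,155,300,245)
    def sub(r,lo,hi):
        m=np.zeros(im.shape[:2],np.uint8);x0,y0,x1,y1=r
        m[y0:y1,x0:x1]=cv2.inRange(hsv,lo,hi)[y0:y1,x0:x1];return m
    m=sub(a,(3,90,120),(18,255,255))
    for c in cv2.findContours(m,0,2)[0]:
        if cv2.contourArea(c)>80:
            e=cv2.fitEllipse(cv2.convexHull(c));print(n,"disc",np.round(e[0],1),np.round(e[1],1),np.round(onz(n,e[0],.0095),4))
    print(n,'hsv wood', [hsv[p[1],p[0]].tolist() for p in ([(226,160),(204,168),(320,120)] if n=="top" else [(207,238),(283,185),(100,200)])])
    cv2.imwrite(f"pics/{n}crop.png",cv2.resize(im[b[1]-5:a[3]+5,160 if n=="scene" else 185:360 if n=="scene" else 325],None,fx=4 if n=="scene" else 5,fy=4 if n=="scene" else 5,interpolation=2)[:600,:800])
E
```

```text
top disc [240.8 222.2] [19.  19.5] [0.4282 0.2427 0.0095]
top disc [213.  222.5] [19.2 19.4] [0.4257 0.3074 0.0095]
top disc [296.6 221.6] [19.2 19.2] [0.4332 0.1125 0.0095]
top disc [268.8 221.8] [19.3 19.4] [0.431  0.1776 0.0095]
top hsv wood [[12, 199, 82], [12, 202, 125], [19, 113, 140]]
scene disc [250.5 270.4] [20.5 25.7] [0.4269 0.3089 0.0095]
scene disc [275.9 250.8] [18.9 24.8] [0.4297 0.2441 0.0095]
scene disc [299.5 232.8] [17.3 24. ] [0.4323 0.1792 0.0095]
scene disc [321.4 216. ] [15.9 23.1] [0.4348 0.1141 0.0095]
scene disc [244.9 202.4] [19.6 76.9] [0.5666 0.1992 0.0095]
scene hsv wood [[20, 106, 173], [12, 174, 135], [20, 107, 171]]
```

```bash
ls pics
```

```text
scene0.png
scenecrop.png
top0.png
topcrop.png
```

View pics/topcrop.png

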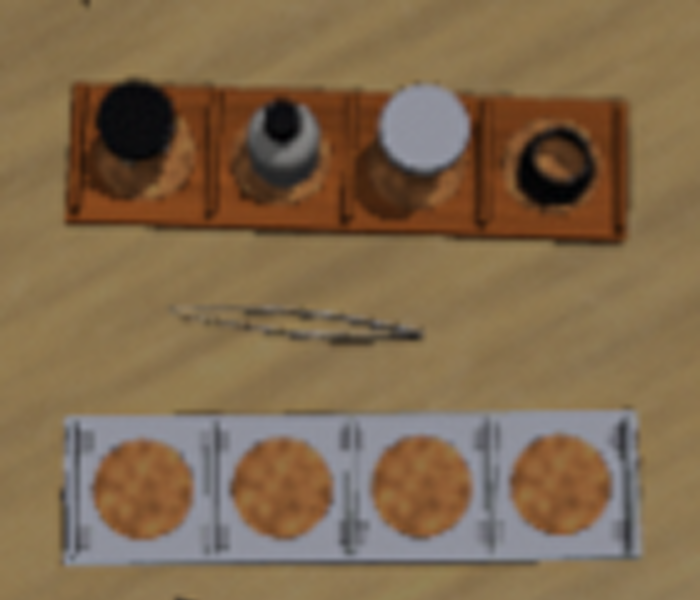

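View pics/scenecrop.png

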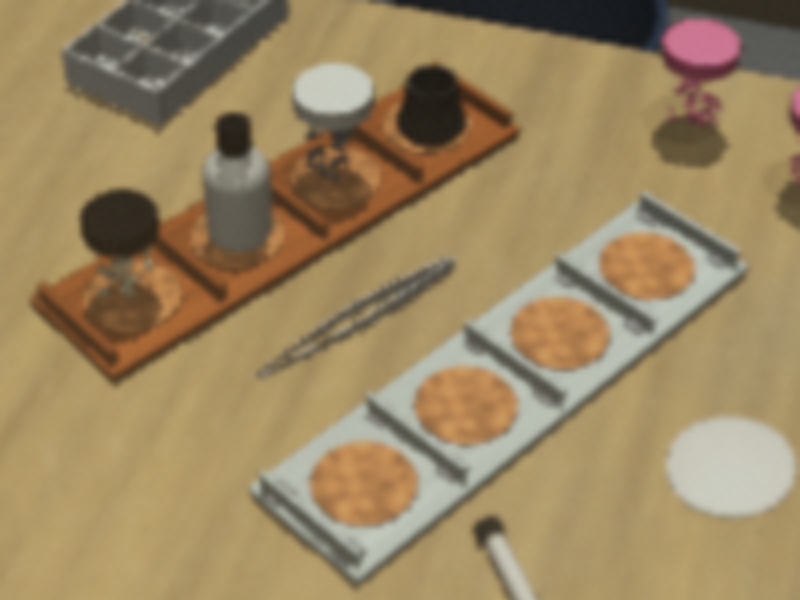

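```bash
python3 - <<'E'
from h import *
# crop -> px : cv2.resize maps u=(U+.5)/s-.5+off
def T(U,V): return np.array([(U+.5)/5-.5+185,(V+.5)/5-.5+125])
def S(U,V): return np.array([(U+.5)/4-.5+160,(V+.5)/4-.5+150])
z=.0095
for nm,t,s,h in [("small cap",(136,120),(120,213),.052),("oil cap",(281,118),(233,124),.072),("large cap",(425,126),(333,88),.058),("loupe top",(559,152),(433,80),.030)]:
    print(nm,onz("top",T(*t),z+h).round(4),onz("scene",S(*s),z+h).round(4))
print("wood corners top", [onz("top",T(*p),.008).round(4) for p in[(70,85),(66,222),(627,100),(625,242)]])
print("wood corners scene", [onz("scene",S(*p),.008).round(4) for p in[(35,302),(116,380),(518,130)]])
print(onz("top",T(0,0),0),[onz("top",T(*p),0.008).round(4) for p in[(180,308),(420,335)]])
from scipy.spatial.transform import Rotation as R
s=monitor.get_state();q=s['tool_rot'];print(R.from_quat([*q[1:],q[0]]).as_matrix().round(3))
E
```

```text
small cap [0.5891 0.3129 0.0615] [0.5918 0.3136 0.0615]
oil cap [0.5864 0.2464 0.0815] [0.5875 0.2479 0.0815]
large cap [0.5884 0.1817 0.0675] [0.5895 0.1832 0.0675]
loupe top [0.5855 0.1178 0.0395] [0.5859 0.1171 0.0395]
wood corners top [array([0.6203, 0.3508, 0.008 ]), array([0.5526, 0.3493, 0.008 ]), array([0.6206, 0.0817, 0.008 ]), array([0.5505, 0.0825, 0.008 ])]
wood corners scene [array([0.6186, 0.3511, 0.008 ]), array([0.5507, 0.3522, 0.008 ]), array([0.5524, 0.0853, 0.008 ])]
[0.66506    0.38848086 0.        ] [array([0.5124, 0.2932, 0.008 ]), array([0.5027, 0.1794, 0.008 ])]
[[ 0.321 -0.     0.947]
 [-0.947  0.002  0.321]
 [-0.002 -1.     0.   ]]
```

The two views agree to within about 2 mm, so I'll square the jaws to world x first and then travel over.

Emit:
arm_command(deltas=[[[0,0,0,0,-0.14,0],[0,0,0,0,-0.14,0],[0,0,0,0,-0.14,0],[0,0,0,0,-0.14,0],[0,0,0,0,-0.14,0],[0,0,0,0,-0.14,0],[0,0,0,0,-0.14,0],[0,0,0,0,-0.14,0],[0,0,0,0,-0.125,0],[0,0,0,0,0,0]]], gripper=1.0, newtons=30)

```text
time: 1.1
eef_pos: [0.1834, -0.5409, 0.2015]
tool_rot: [0.711, -0.702, -0.017, 0.02]
ft_force: [-0.9, -0.3, 0.4]
width: 1.001
```

```bash
cat > st.py <<'E'
from h import *
from scipy.spatial.transform import Rotation as R
import sys
s=monitor.get_state();q=s['tool_rot'];M=R.from_quat([*q[1:],q[0]]).as_matrix()
print("t",round(s['time'],2),"p",s['eef_pos'].round(4),"w",round(s['width'],3),"F",s['ft_force'].round(1),"j",s['joint_pos'].round(2))
# rotvec in tool frame to tool x=+X,y=-Z,z=+Y
G=np.array([[1,0,0],[0,0,1],[0,-1,0]]).astype(float)
print("rot to square",R.from_matrix(M.T@G).as_rotvec().round(4))
if len(sys.argv)>3:
    g=np.array(list(map(float,sys.argv[1:4])));print("delta tool mm",(M.T@(g-s['eef_pos'])*1000).round(1))
E
python3 st.py 0.586 0.1175 0.2
```

```text
t 1.1 p [ 0.1834 -0.5409  0.2015] w 1.001 F [-0.9 -0.3  0.4] j [-1.26  0.32  1.57  0.    1.26 -1.32]
rot to square [-0.0128  0.052  -0.0037]
delta tool mm [436.3   8.2 636.5]
```

Emit:
arm_command(deltas=[[[21,0,31,0,0.02,0],[21,0,31,0,0.02,0],[21,0,31,0,0,0],[21,0,31,0,0,0],[21,0,31,0,0,0],[21,0,31,0,0,0],[21,0,31,0,0,0],[21,0,31,0,0,0],[21,0,31,0,0,0],[21,0,31,0,0,0],[21,0,31,0,0,0],[21,0,31,0,0,0]]])

```text
time: 2.3
eef_pos: [0.4423, -0.1588, 0.2024]
tool_rot: [0.712, -0.702, 0.015, -0.011]
ft_force: [0.5, -0.0, -0.2]
width: 0.999
```

```bash
python3 st.py 0.586 0.1175 0.2
```

```text
t 2.3 p [ 0.4423 -0.1588  0.2024] w 0.999 F [ 0.5 -0.  -0.2] j [-0.38  0.16  1.79  0.01  1.2  -0.34]
rot to square [-0.0142 -0.0369 -0.0059]
delta tool mm [133.4   5.5 281.3]
```

Emit:
arm_command(deltas=[[[15,0,31,-0.005,-0.015,-0.003],[15,0,31,-0.005,-0.015,-0.003],[15,0,31,0,0,0],[15,0,31,0,0,0],[15,0,31,0,0,0],[15,0,31,0,0,0],[15,0,31,0,0,0],[15,0,31,0,0,0],[15,0,30,0,0,0],[0,0,0,0,0,0]]])

```text
time: 3.3
eef_pos: [0.5888, 0.1327, 0.2011]
tool_rot: [0.708, -0.706, 0.012, -0.01]
ft_force: [-0.3, -0.6, 0.4]
width: 1.003
```

```bash
python3 st.py 0.586 0.1175 0.2
```

```text
t 3.3 p [0.5888 0.1327 0.2011] w 1.003 F [-0.3 -0.6  0.4] j [0.2  0.37 1.51 0.   1.27 0.23]
rot to square [-0.0041 -0.0311 -0.0019]
delta tool mm [ -2.4   1.1 -15.3]
```

Emit:
arm_command(deltas=[[[-1,20,-8,-0.004,-0.02,-0.002],[-1,25,-7,0,-0.01,0],[0,25,0,0,0,0],[0,25,0,0,0,0],[0,10,0,0,0,0],[0,0,0,0,0,0]]])

```text
time: 3.9
eef_pos: [0.5853, 0.1159, 0.0924]
tool_rot: [-0.706, 0.708, -0.004, 0.004]
ft_force: [-0.1, 0.9, -0.3]
width: 1.001
```

```bash
python3 st.py 0.586 0.1175 0.013; python3 - <<'E'
from h import *
for n in("top","scene"):
    im=optics.camera(n);c=im[100:260,150:350] if n=="top" else im[130:300,160:380]
    cv2.imwrite(f"pics/{n}1.png",cv2.resize(c,None,fx=3.5,fy=3.5,interpolation=2)[:,:,::-1])
E
```

```text
t 3.9 p [0.5853 0.1159 0.0924] w 1.001 F [-0.1  0.9 -0.3] j [ 0.18  0.45  1.68 -0.    1.02  0.19]
rot to square [ 0.0019 -0.0116 -0.0009]
delta tool mm [ 0.7 79.4  1.7]
```

View pics/scene1.png

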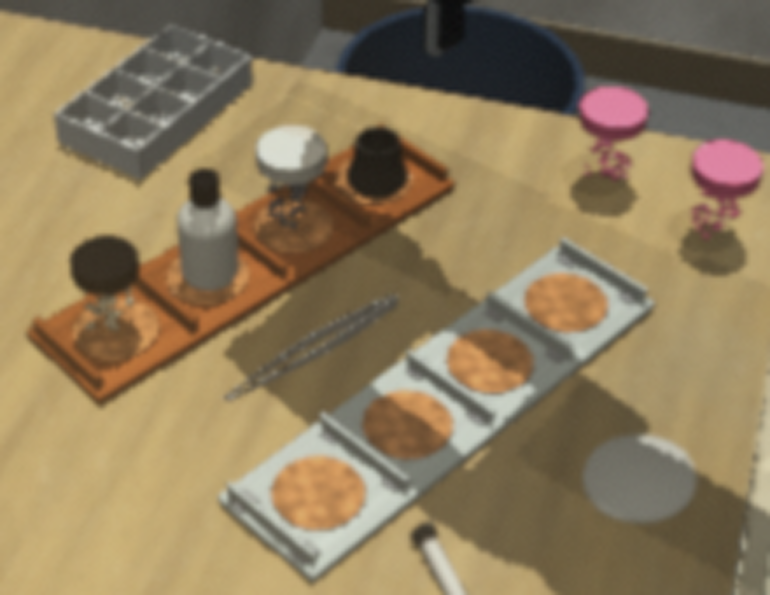

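View pics/top1.png

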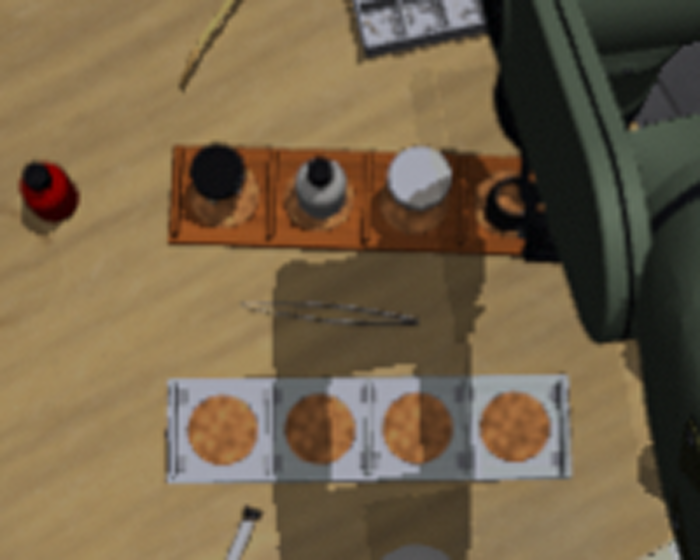

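```bash
python3 - <<'E'
from h import *
p=monitor.get_state()['eef_pos']
print(p,proj("top",p),proj("scene",p))
for n in("top","scene"):
    im=optics.camera(n);cv2.imwrite(f"pics/{n}2.png",im[:,:,::-1])
E
```

```text
[0.58657351 0.11628082 0.09416066] [299.88976778 148.28290706] [268.37177082 148.22251907]
```

View pics/scene2.png

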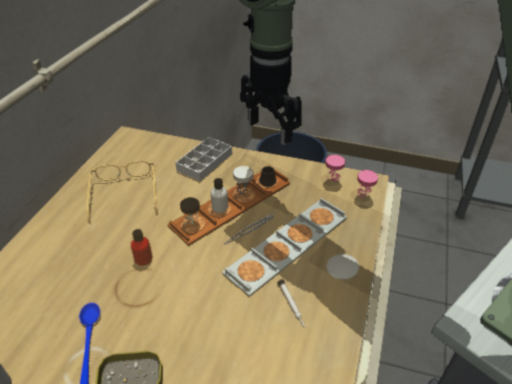

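View pics/top2.png

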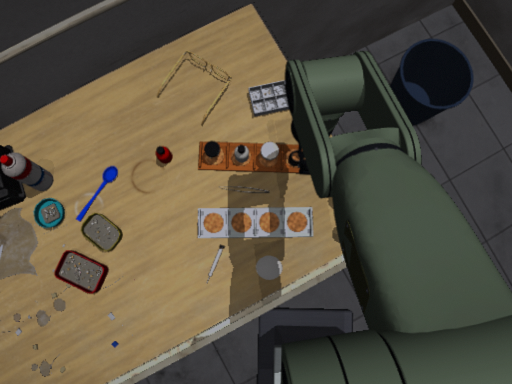

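```bash
python3 - <<'E'
from h import *
im=cv2.imread("pics/scene2.png")
p=monitor.get_state()['eef_pos']
c=im[60:220,190:330];c=cv2.resize(c,None,fx=4,fy=4,interpolation=2)
for d,col in [((0,0,0),(0,0,255)),((.0425,0,.013),(0,255,0)),((-.0425,0,.013),(255,0,0))]:
    u=(proj("scene",p+np.array(d))-[190,60])*4;cv2.circle(c,tuple(int(v) for v in u),4,col,-1)
cv2.imwrite("pics/ov2.png",c)
E
```

```text
(no output)
```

View pics/ov2.png

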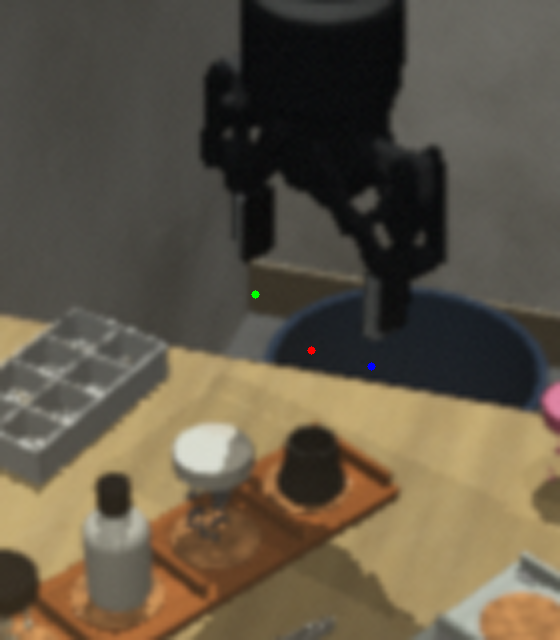

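Both fingertips appear about 8 px higher than I expected. I'll close the gripper in the air to see where the tips end up.

Emit:
arm_command(deltas=[[[0,0,0,0,0,0],[0,0,0,0,0,0],[0,0,0,0,0,0],[0,0,0,0,0,0],[0,0,0,0,0,0],[0,0,0,0,0,0],[0,0,0,0,0,0],[0,0,0,0,0,0]]], gripper=0.0)

```text
time: 4.9
eef_pos: [0.5893, 0.1172, 0.0986]
tool_rot: [0.707, -0.707, -0.0, -0.008]
ft_force: [0.3, -1.1, -0.4]
width: -0.002
```

```bash
cat > ov.py <<'E'
from h import *
import sys
o=sys.argv[1]
st=monitor.get_state();p=st['eef_pos'];print(p,st['width'])
im=optics.camera("scene")[:,:,::-1]
u0=int(proj("scene",p)[0])-75;v0=max(0,int(proj("scene",p)[1])-80)
c=cv2.resize(im[v0:v0+150,u0:u0+160],None,fx=4,fy=4,interpolation=2).copy()
u=(proj("scene",p)-[u0,v0])*4;cv2.circle(c,tuple(int(v) for v in u),4,(0,0,255),-1)
cv2.imwrite(f"pics/{o}.png",c)
E
python3 ov.py ov3
```

```text
[0.58933928 0.11716179 0.09864875] -0.0019264513321550888
```

View pics/ov3.png

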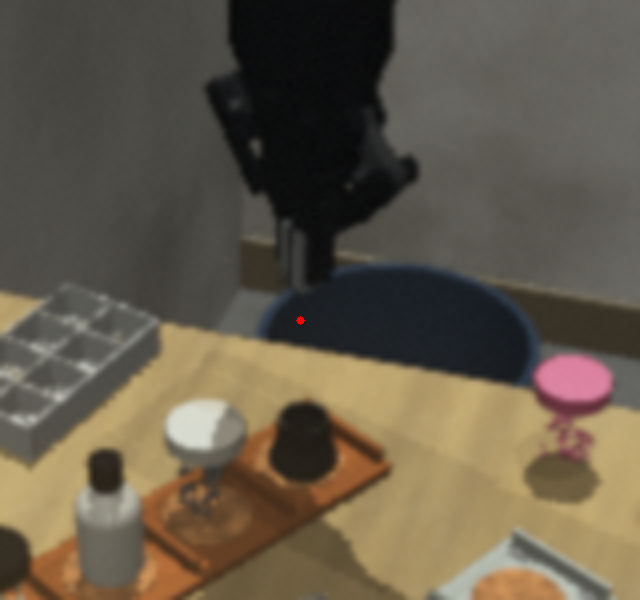

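```bash
python3 - <<'E'
from h import *
st=monitor.get_state();p=st['eef_pos']
im=optics.camera("top")[:,:,::-1].copy()
c=cv2.resize(im[100:220,230:350],None,fx=5,fy=5,interpolation=2)
for d,col in [((0,0,0),(0,0,255)),((0,0,.02),(0,255,0)),((0,0,.1),(255,0,0))]:
    u=(proj("top",p+np.array(d))-[230,100])*5;cv2.circle(c,tuple(int(v) for v in u),3,col,-1)
cv2.imwrite("pics/top3.png",c)
E
```

```text
(no output)
```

View pics/top3.png

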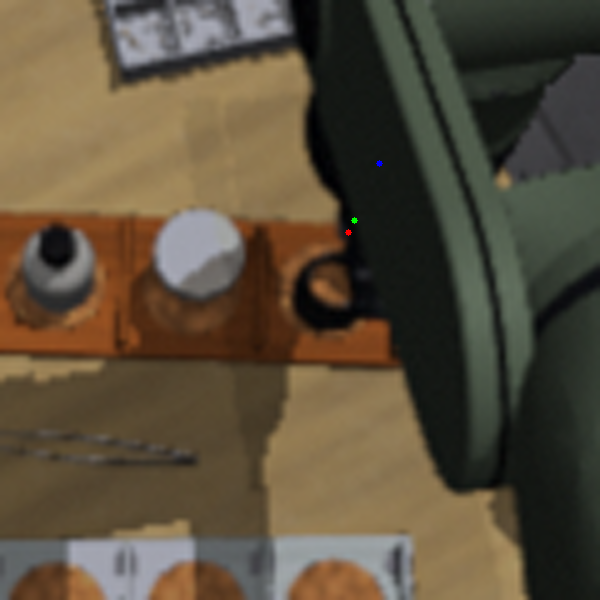

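```bash
python3 - <<'E'
from h import *
im=optics.camera("top")[:,:,::-1].copy()
c=im[130:180,270:330];c=np.clip(255*(c/255.)**0.45,0,255).astype(np.uint8)
cv2.imwrite("pics/top4.png",cv2.resize(c,None,fx=12,fy=12,interpolation=2))
E
```

```text
(no output)
```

View pics/top4.png

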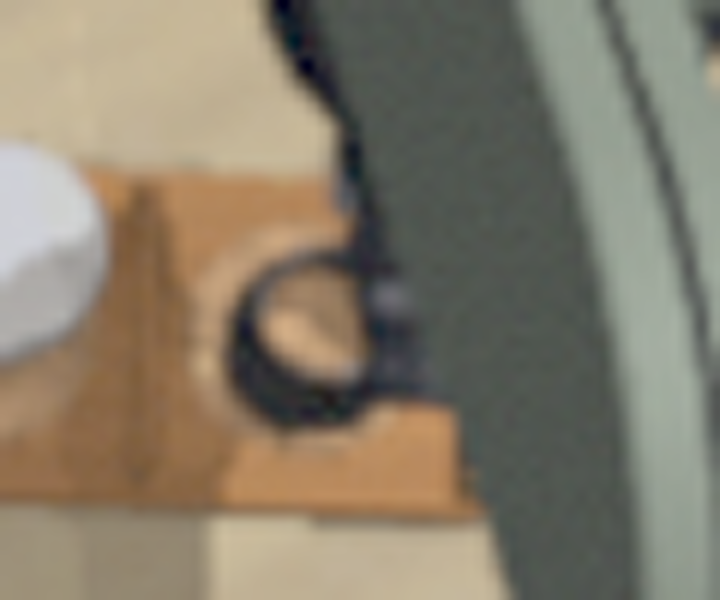

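```bash
python3 st.py 0.51 0.13 0.035
```

```text
t 5.05 p [0.5893 0.1172 0.0986] w -0.001 F [-0.  -0.4  0.5] j [ 0.18  0.44  1.67 -0.    1.02  0.19]
rot to square [-0.0005 -0.0107  0.0112]
delta tool mm [-80.2  62.7  12. ]
```

Emit:
arm_command(deltas=[[[-20,0,4,0,-0.01,0.01],[-20,0,4,0,0,0],[-20,0,4,0,0,0],[-20,0,0,0,0,0],[0,20,0,0,0,0],[0,20,0,0,0,0],[0,20,0,0,0,0],[0,0,0,0,0,0]]])

```text
time: 5.85
eef_pos: [0.5076, 0.1301, 0.0377]
tool_rot: [0.708, -0.707, -0.002, -0.002]
ft_force: [-0.1, -0.3, -0.6]
width: -0.002
```

```bash
python3 st.py 0.51 0.13 0.035; python3 ov.py ov5
```

```text
t 5.85 p [0.5076 0.1301 0.0377] w -0.002 F [-0.1 -0.3 -0.6] j [0.23 0.41 1.92 0.   0.81 0.23]
rot to square [-0.0013 -0.0004  0.0048]
delta tool mm [ 2.4  2.7 -0.1]
[0.50756061 0.13006044 0.03766585] -0.0016431470348897345
```

View pics/ov5.png

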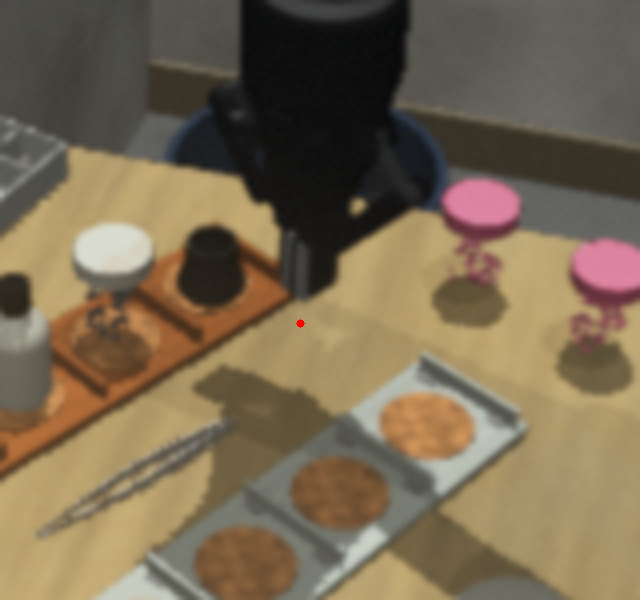

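Emit:
arm_command(deltas=[[[0,5,0,0,0,0],[0,5,0,0,0,0],[0,5,0,0,0,0],[0,5,0,0,0,0],[0,0,0,0,0,0]]])

```text
time: 6.4
eef_pos: [0.5116, 0.1309, 0.0205]
tool_rot: [0.708, -0.706, -0.005, -0.005]
ft_force: [-0.7, 0.3, -0.2]
width: 0.001
```

```bash
python3 st.py 0.51 0.13 0.0; python3 ov.py ov6
```

```text
t 6.4 p [0.5116 0.1309 0.0205] w 0.001 F [-0.7  0.3 -0.2] j [0.23 0.43 1.93 0.   0.76 0.23]
rot to square [-0.0034 -0.0007  0.0135]
delta tool mm [-1.9 20.5 -1. ]
[0.51164604 0.13090463 0.0204825 ] 0.0011488429503350329
```

View pics/ov6.png

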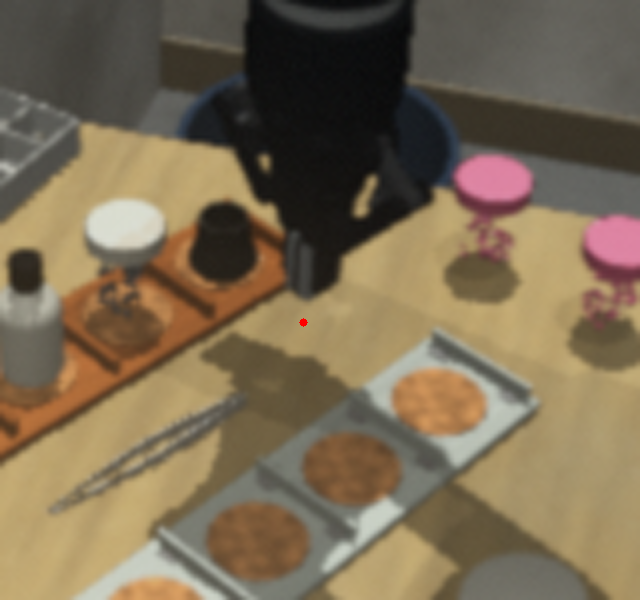

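```bash
python3 - <<'E'
from h import *
p=np.array([0.51164604,0.13090463,0.0204825]);pp=proj("scene",p);u0=int(pp[0])-75;v0=max(0,int(pp[1])-80)
I=lambda U,V: np.array([U/4+u0,V/4+v0])
cap=onz("scene",I(493,178),.056);sh=onz("scene",I(482,275),0);L=(sh-cap)/.056
print("cap",cap,"sh",sh,L)
S=onz("scene",I(203,352),0);print("shadow tip",S)
for z in(0,.01,.02,.03,.04,.05,.06,.07):
    t=onz("scene",I(303,297),z);print(z,t.round(3),(t+L*z).round(3))
E
```

```text
cap [0.49784844 0.00528868 0.056     ] sh [0.48932542 0.0150467  0.        ] [-0.15219673  0.17425039 -1.        ]
shadow tip [0.54604593 0.16851796 0.        ]
0 [0.542 0.1   0.   ] [0.542 0.1   0.   ]
0.01 [0.534 0.108 0.01 ] [0.532 0.11  0.   ]
0.02 [0.526 0.117 0.02 ] [0.523 0.12  0.   ]
0.03 [0.518 0.125 0.03 ] [0.514 0.131 0.   ]
0.04 [0.51  0.134 0.04 ] [0.504 0.141 0.   ]
0.05 [0.503 0.142 0.05 ] [0.495 0.151 0.   ]
0.06 [0.495 0.151 0.06 ] [ 0.486  0.161 -0.   ]
0.07 [0.487 0.16  0.07 ] [ 0.476  0.172 -0.   ]
```

Emit:
arm_command(deltas=[[[0,4,0,0,0,0],[0,4,0,0,0,0],[0,4,0,0,0,0],[0,3,0,0,0,0],[0,0,0,0,0,0]]])

```text
time: 6.95
eef_pos: [0.5124, 0.1311, 0.0047]
tool_rot: [0.708, -0.706, -0.005, -0.005]
ft_force: [0.8, -1.4, -0.4]
width: -0.001
```

```bash
python3 st.py 0.51 0.13 0.0; python3 ov.py ov7
```

```text
t 6.95 p [0.5124 0.1311 0.0047] w -0.001 F [ 0.8 -1.4 -0.4] j [0.23 0.46 1.94 0.   0.73 0.23]
rot to square [-0.0036 -0.0006  0.0146]
delta tool mm [-2.4  4.7 -1.1]
[0.51236008 0.13106846 0.00471283] -0.0014222532961860699
```

View pics/ov7.png

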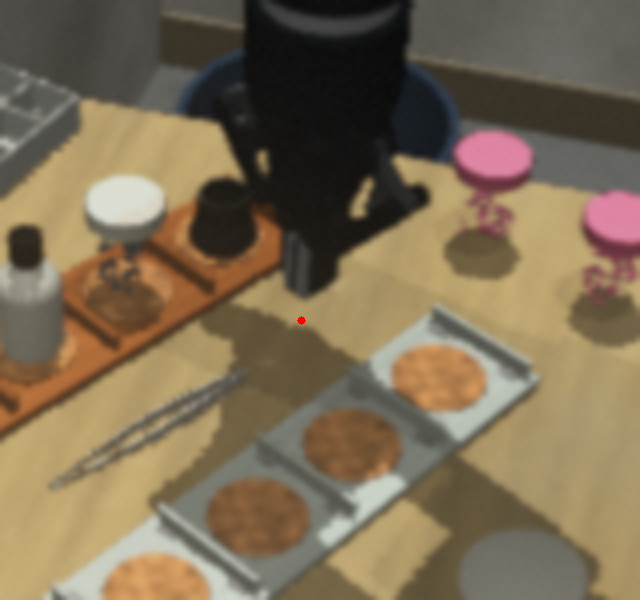

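Emit:
arm_command(deltas=[[[0,4,0,0,0,0],[0,4,0,0,0,0],[0,3,0,0,0,0],[0,0,0,0,0,0]]])

```text
time: 7.4
eef_pos: [0.5128, 0.1312, -0.0069]
tool_rot: [0.708, -0.706, -0.005, -0.006]
ft_force: [-0.4, 0.2, -0.1]
width: 0.0
```

Emit:
arm_command(deltas=[[[0,3,0,0,0,0],[0,0,0,0,0,0]]])

```text
time: 7.6
eef_pos: [0.5129, 0.1312, -0.0102]
tool_rot: [0.708, -0.706, -0.005, -0.006]
ft_force: [-0.6, -0.7, -0.0]
width: -0.002
```

Emit:
arm_command(deltas=[[[0,2,0,0,0,0],[0,0,0,0,0,0]]])

```text
time: 7.8
eef_pos: [0.513, 0.1312, -0.0123]
tool_rot: [0.708, -0.706, -0.005, -0.006]
ft_force: [0.2, -0.3, -0.7]
width: -0.002
```

Emit:
arm_command(deltas=[[[0,2,0,0,0,0],[0,0,0,0,0,0]]])

```text
time: 8.0
eef_pos: [0.5131, 0.1313, -0.0144]
tool_rot: [0.708, -0.706, -0.005, -0.006]
ft_force: [0.1, -0.3, 0.3]
width: 0.001
```

Emit:
arm_command(deltas=[[[0,2,0,0,0,0],[0,0,0,0,0,0]]])

```text
time: 8.2
eef_pos: [0.5132, 0.1313, -0.0165]
tool_rot: [0.708, -0.706, -0.005, -0.006]
ft_force: [0.4, 0.3, -0.1]
width: 0.003
```

Emit:
arm_command(deltas=[[[0,2,0,0,0,0],[0,0,0,0,0,0]]])

```text
time: 8.4
eef_pos: [0.5133, 0.1313, -0.0186]
tool_rot: [0.708, -0.706, -0.005, -0.006]
ft_force: [-0.6, 0.2, -0.5]
width: 0.001
```

Emit:
arm_command(deltas=[[[0,1.5,0,0,0,0],[0,0,0,0,0,0]]])

```text
time: 8.6
eef_pos: [0.5133, 0.1313, -0.0203]
tool_rot: [0.708, -0.706, -0.005, -0.006]
ft_force: [0.5, 1.2, -0.1]
width: -0.001
```

```bash
python3 st.py 0.51 0.13 0.0; python3 ov.py ov8
```

```text
t 8.6 p [ 0.5133  0.1313 -0.0203] w -0.001 F [ 0.5  1.2 -0.1] j [0.23 0.49 1.97 0.   0.67 0.23]
rot to square [-0.0039 -0.0006  0.016 ]
delta tool mm [ -3.  -20.3  -1.2]
[ 0.51332086  0.1313018  -0.02027501] -0.0012271560113078254
```

View pics/ov8.png

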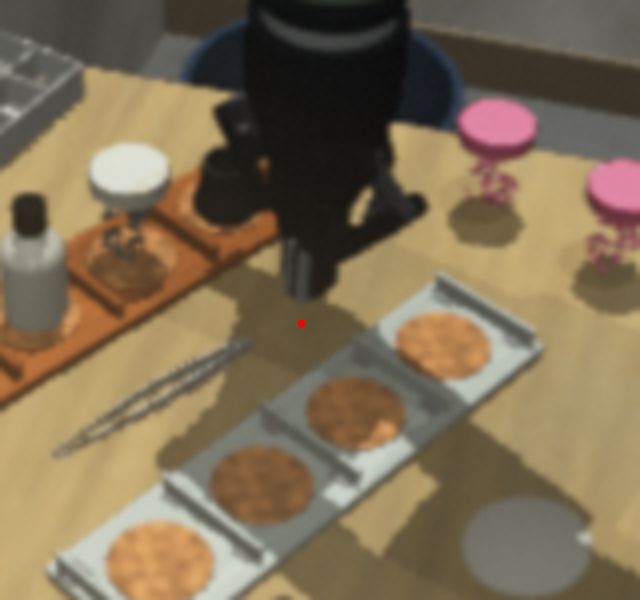

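Emit:
arm_command(deltas=[[[0,1.5,0,0,0,0],[0,0,0,0,0,0]]])

```text
time: 8.85
eef_pos: [0.5135, 0.1314, -0.0217]
tool_rot: [0.709, -0.706, -0.006, -0.006]
ft_force: [-0.7, 0.5, 0.4]
width: 0.001
```

Emit:
arm_command(deltas=[[[0,1.5,0,0,0,0],[0,0,0,0,0,0]]])

```text
time: 9.05
eef_pos: [0.5136, 0.1314, -0.0233]
tool_rot: [0.709, -0.706, -0.006, -0.006]
ft_force: [-0.4, 0.4, 0.7]
width: 0.005
```

Emit:
arm_command(deltas=[[[0,1.5,0,0,0,0],[0,0,0,0,0,0]]])

```text
time: 9.25
eef_pos: [0.514, 0.1315, -0.0232]
tool_rot: [0.709, -0.706, -0.006, -0.006]
ft_force: [-0.5, -0.0, 0.2]
width: 0.002
```

Emit:
arm_command(deltas=[[[0,1.5,0,0,0,0],[0,0,0,0,0,0]]])

```text
time: 9.45
eef_pos: [0.5145, 0.1316, -0.0233]
tool_rot: [0.709, -0.705, -0.006, -0.007]
ft_force: [0.7, 0.5, -0.2]
width: -0.001
```

The fingers stop at a reported z of about -0.023. Together with the image offset of about 20 mm, this shows the reported TCP z reads about 22 mm too low. I'll correct for that.

Emit:
arm_command(deltas=[[[0,-20,0,0,0,0.008],[0,-30,0,0,0,0.008],[0,-30,0,0,0,0],[0,-30,0,0,0,0],[20,0,-4,0,0,0],[25,0,-5,0,0,0],[26,0,-5,0,0,0],[0,0,0,0,0,0]]], gripper=1.0)

```text
time: 10.25
eef_pos: [0.5856, 0.1166, 0.0889]
tool_rot: [0.708, -0.706, -0.0, 0.0]
ft_force: [-0.6, -0.0, -0.3]
width: 0.996
```

```bash
python3 st.py 0.586 0.1175 -0.009
```

```text
t 10.25 p [0.5856 0.1166 0.0889] w 0.996 F [-0.6 -0.  -0.3] j [0.18 0.45 1.68 0.   1.01 0.17]
rot to square [-0.0038  0.0006 -0.0002]
delta tool mm [ 0.4 97.9  0.5]
```

Emit:
arm_command(deltas=[[[0,20,0,0,0,0],[0,20,0,0,0,0],[0,20,0,0,0,0],[0,15,0,0,0,0],[0,0,0,0,0,0]]])

```text
time: 10.75
eef_pos: [0.583, 0.1169, 0.0098]
tool_rot: [0.708, -0.706, 0.002, 0.001]
ft_force: [-0.0, -0.1, 0.3]
width: 1.002
```

```bash
python3 st.py 0.586 0.1175 -0.009;python3 ov.py ov9
```

```text
t 10.75 p [0.583  0.1169 0.0098] w 1.002 F [-0.  -0.1  0.3] j [0.18 0.54 1.77 0.01 0.84 0.17]
rot to square [-0.0037 -0.0003 -0.0041]
delta tool mm [ 3.1 18.7  0.5]
[0.58296517 0.11689045 0.00976002] 1.0020399128242041
```

View pics/ov9.png

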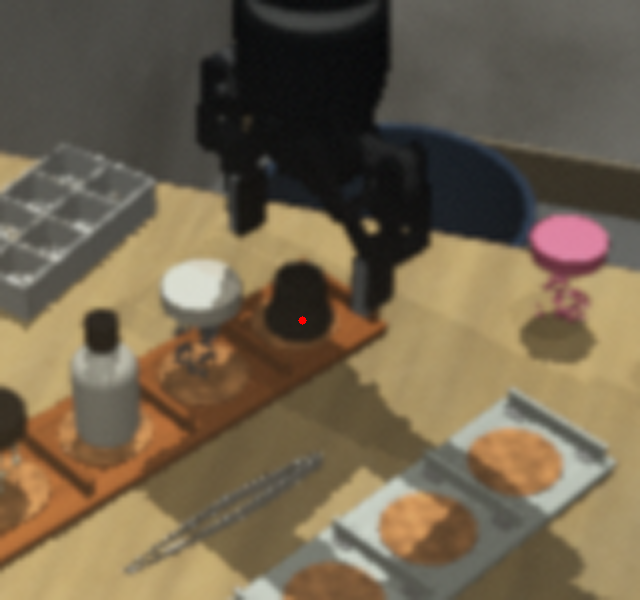

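Emit:
arm_command(deltas=[[[3,10,1,0,0,0],[0,8,0,0,0,0],[0,0,0,0,0,0]]])

```text
time: 11.1
eef_pos: [0.5877, 0.1186, -0.0067]
tool_rot: [0.709, -0.705, -0.0, -0.0]
ft_force: [0.3, -0.2, 0.2]
width: 1.004
```

Emit:
arm_command(deltas=[[[0,0,0,0,0,0],[0,0,0,0,0,0],[0,0,0,0,0,0],[0,0,0,0,0,0],[0,0,0,0,0,0],[0,0,0,0,0,0],[0,0,0,0,0,0]]], gripper=0.0, newtons=30)

```text
time: 11.8
eef_pos: [0.5888, 0.1188, -0.005]
tool_rot: [0.709, -0.705, -0.001, -0.001]
ft_force: [0.1, 0.2, -0.5]
width: 0.375
```

```bash
python3 st.py 0.586 0.1175 -0.009;python3 ov.py ov10
```

```text
t 11.8 p [ 0.5888  0.1188 -0.005 ] w 0.375 F [ 0.1  0.2 -0.5] j [0.18 0.56 1.77 0.01 0.81 0.17]
rot to square [-0.0052 -0.0001  0.0036]
delta tool mm [-2.8  4.  -1.3]
[ 0.58877757  0.11881134 -0.00495491] 0.37523159508787673
```

View pics/ov10.png

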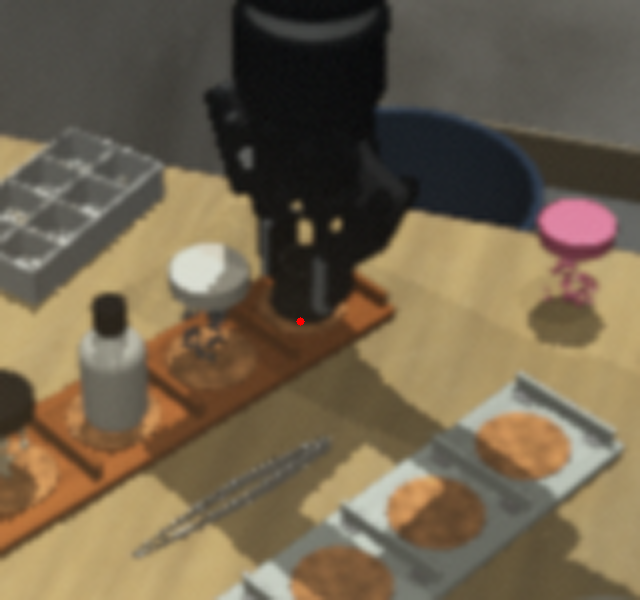

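Emit:
arm_command(deltas=[[[0,-5,0,0,0,0],[0,-15,0,0,0,0],[0,-25,0,0,0,0],[0,-25,0,0,0,0],[0,-25,0,0,0,0],[0,-10,0,0,0,0],[0,0,0,0,0,0]]])

```text
time: 12.55
eef_pos: [0.5876, 0.1181, 0.1038]
tool_rot: [0.709, -0.705, -0.0, -0.0]
ft_force: [1.2, 0.5, -0.2]
width: 0.374
```

Emit:
arm_command(deltas=[[[-8,0,10,0,0,0],[-16,0,19,0,0,0],[-16,0,19,0,0,0],[-16,0,19,0,0,0],[-16,0,19,0,0,0],[-16,0,19,0,0,0],[-16,0,19,0,0,0],[-16,0,19,0,0,0],[-16,0,19,0,0,0],[-16,0,19,0,0,0],[-8,0,9,0,0,0],[0,0,0,0,0,0]]])

```text
time: 13.75
eef_pos: [0.4045, 0.3148, 0.0889]
tool_rot: [-0.704, 0.71, -0.011, -0.011]
ft_force: [0.5, 0.2, -0.7]
width: 0.375
```

```bash
python3 st.py 0.428 0.3095 -0.004;python3 ov.py ov11
```

```text
t 13.75 p [0.4045 0.3148 0.0889] w 0.375 F [ 0.5  0.2 -0.7] j [0.63 0.35 1.86 0.01 0.97 0.62]
rot to square [ 0.0078 -0.0003 -0.0309]
delta tool mm [26.4 92.2 -4.6]
[0.40446434 0.31483707 0.08890699] 0.3754477366595141
```

View pics/ov11.png

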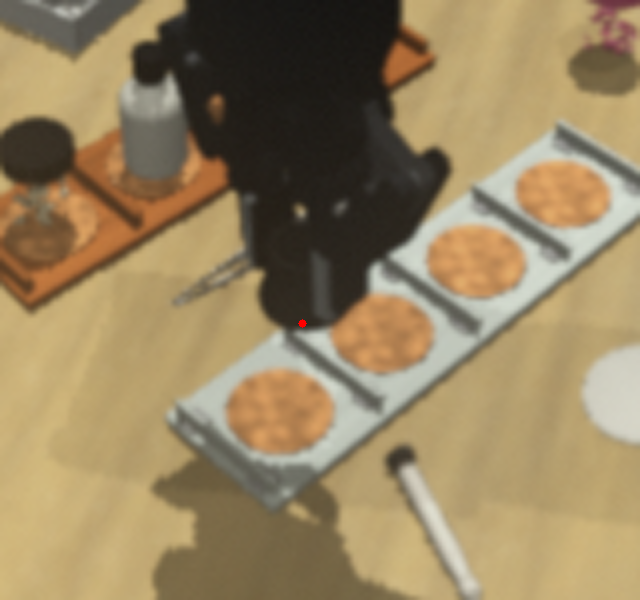

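Emit:
arm_command(deltas=[[[10,10,-2,0.004,0,-0.016],[13,20,-2,0.004,0,-0.015],[0,20,0,0,0,0],[0,15,0,0,0,0],[0,0,0,0,0,0]]])

```text
time: 14.3
eef_pos: [0.4314, 0.3063, 0.0206]
tool_rot: [-0.707, 0.707, -0.0, 0.003]
ft_force: [0.0, -0.4, 0.2]
width: 0.376
```

```bash
python3 st.py 0.428 0.3095 -0.004
```

```text
t 14.3 p [0.4314 0.3063 0.0206] w 0.376 F [ 0.  -0.4  0.2] j [ 0.6   0.44  1.92 -0.    0.78  0.6 ]
rot to square [ 0.0011 -0.0042  0.0032]
delta tool mm [-3.5 24.6  3.2]
```

Emit:
arm_command(deltas=[[[-3,8,3,0,0,0],[0,8,0,0,0,0],[0,5,0,0,0,0],[0,0,0,0,0,0]]])

```text
time: 14.7
eef_pos: [0.43, 0.3089, -0.0008]
tool_rot: [-0.707, 0.707, -0.0, 0.004]
ft_force: [-0.3, 0.6, -0.4]
width: 0.374
```

```bash
python3 st.py 0.428 0.3095 -0.005;python3 ov.py ov12
```

```text
t 14.7 p [ 0.43    0.3089 -0.0008] w 0.374 F [-0.3  0.6 -0.4] j [ 0.6   0.47  1.94 -0.    0.73  0.61]
rot to square [ 0.0002 -0.0062  0.0051]
delta tool mm [-2.   4.2  0.6]
[ 0.4300184   0.30886256 -0.00079718] 0.3737519192358012
```

View pics/ov12.png

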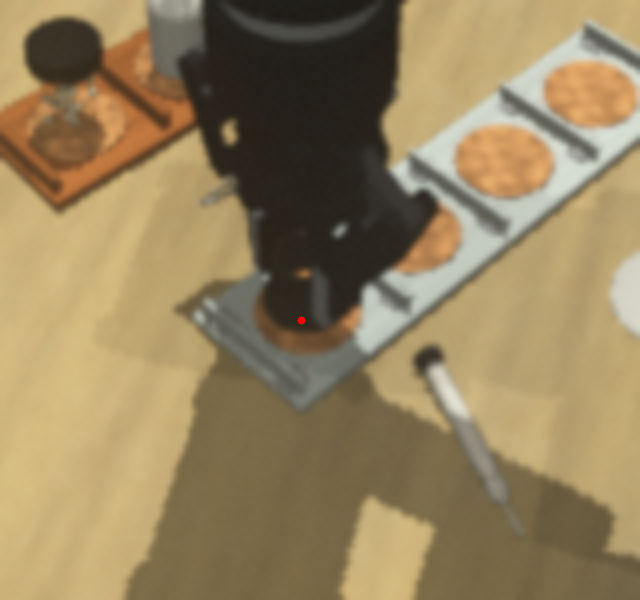

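Emit:
arm_command(deltas=[[[-2,2,0,0,0,0],[0,2,0,0,0,0],[0,0,0,0,0,0]]])

```text
time: 15.05
eef_pos: [0.4286, 0.3096, -0.0038]
tool_rot: [0.708, -0.707, -0.001, -0.005]
ft_force: [0.2, -0.5, -1.1]
width: 0.381
```

Emit:
arm_command(deltas=[[[0,0,0,0,0,0],[0,0,0,0,0,0],[0,0,0,0,0,0],[0,0,0,0,0,0],[0,0,0,0,0,0],[0,0,0,0,0,0]]], gripper=1.0)

```text
time: 15.65
eef_pos: [0.4291, 0.3101, -0.0031]
tool_rot: [0.708, -0.706, -0.001, -0.005]
ft_force: [-0.0, 0.5, 0.3]
width: 1.002
```

```bash
python3 st.py 0.428 0.3095 -0.005;python3 ov.py ov13
```

```text
t 15.65 p [ 0.4291  0.3101 -0.0031] w 1.002 F [-0.   0.5  0.3] j [ 0.61  0.47  1.95 -0.    0.72  0.62]
rot to square [-0.0023 -0.0057  0.0088]
delta tool mm [-1.2  1.9 -0.6]
[ 0.42914335  0.31005296 -0.00312781] 1.0019412829875622
```

View pics/ov13.png

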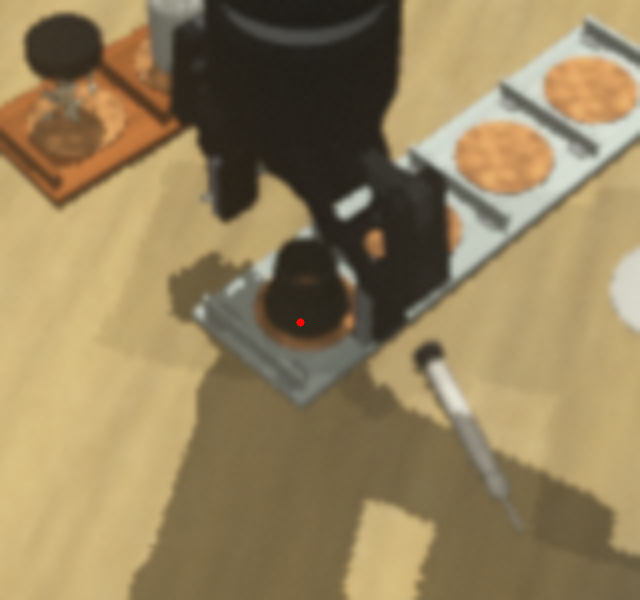

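Emit:
arm_command(deltas=[[[0,-15,0,0,0,0],[0,-30,0,0,0,0],[0,-30,0,0,0,0],[0,-25,0,0,0,0],[15,0,-12,0,0,0],[20,0,-16,0,0,0],[20,0,-16,0,0,0],[20,0,-16,0,0,0],[20,0,-16,0,0,0],[20,0,-16,0,0,0],[20,0,-16,0,0,0],[0,0,0,0,0,0]]])

```text
time: 16.9
eef_pos: [0.5669, 0.1972, 0.102]
tool_rot: [0.708, -0.706, -0.002, -0.004]
ft_force: [-0.3, 0.2, 0.1]
width: 1.001
```

```bash
python3 st.py 0.588 0.183 0.03; python3 - <<'E'
from h import *
im=optics.camera("top")[:,:,::-1];cv2.imwrite("pics/top5.png",cv2.resize(im[100:250,150:350],None,fx=4,fy=4,interpolation=2))
E
```

```text
t 16.9 p [0.5669 0.1972 0.102 ] w 1.001 F [-0.3  0.2  0.1] j [ 0.32  0.44  1.66 -0.    1.03  0.32]
rot to square [-0.0017 -0.0029  0.009 ]
delta tool mm [ 20.5  72.1 -14.3]
```

View pics/top5.png

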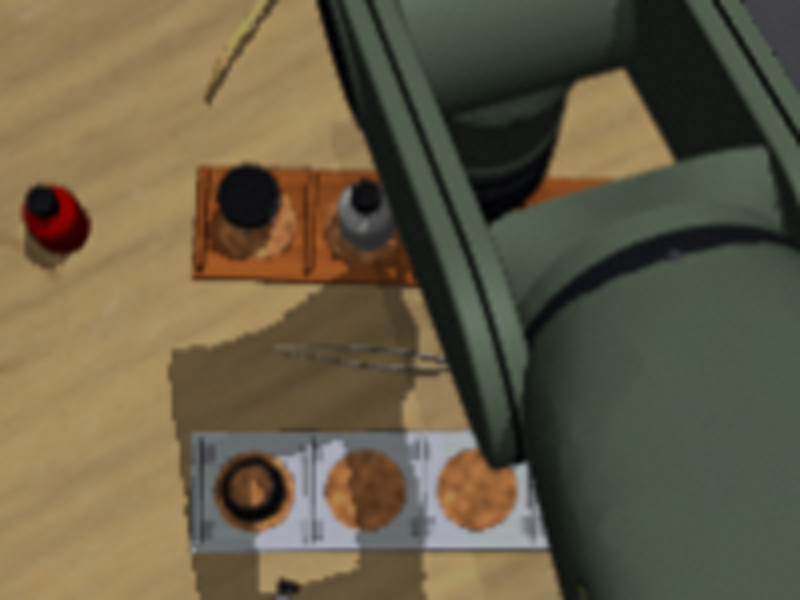

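The loupe is centred on its disc at (254,490) in the crop. Next is the large jar.

Emit:
arm_command(deltas=[[[10,0,-7,0,0,0.004],[10,0,-7,0,0,0.004],[0,0,0,0,0,0]]])

```text
time: 17.25
eef_pos: [0.5851, 0.1841, 0.1017]
tool_rot: [0.708, -0.706, 0.001, 0.001]
ft_force: [0.2, 0.1, 0.1]
width: 1.001
```

```bash
python3 st.py 0.588 0.183 -0.006;python3 ov.py ov14
```

```text
t 17.25 p [0.5851 0.1841 0.1017] w 1.001 F [0.2 0.1 0.1] j [0.28 0.46 1.62 0.   1.06 0.28]
rot to square [-0.002  -0.0005 -0.0029]
delta tool mm [  3.2 107.6  -1.4]
[0.58514379 0.18414682 0.10165536] 1.0010089695414766
```

View pics/ov14.png

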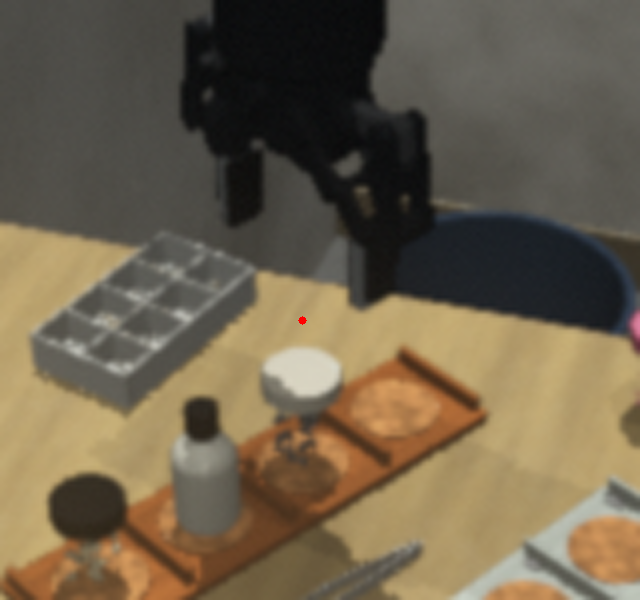

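Emit:
arm_command(deltas=[[[1,20,0,0,0,0],[1,20,0,0,0,0],[0,20,0,0,0,0],[0,20,0,0,0,0],[0,0,0,0,0,0]]])

```text
time: 17.8
eef_pos: [0.5853, 0.187, 0.0205]
tool_rot: [0.708, -0.706, 0.0, 0.001]
ft_force: [-0.7, 0.5, 0.5]
width: 1.002
```

```bash
python3 st.py 0.588 0.183 -0.006;python3 ov.py ov15
```

```text
t 17.8 p [0.5853 0.187  0.0205] w 1.002 F [-0.7  0.5  0.5] j [0.29 0.55 1.71 0.01 0.89 0.28]
rot to square [-0.0037  0.0016 -0.0026]
delta tool mm [ 2.8 26.5 -4.1]
[0.58527123 0.18695113 0.02047561] 1.0018023696043181
```

View pics/ov15.png

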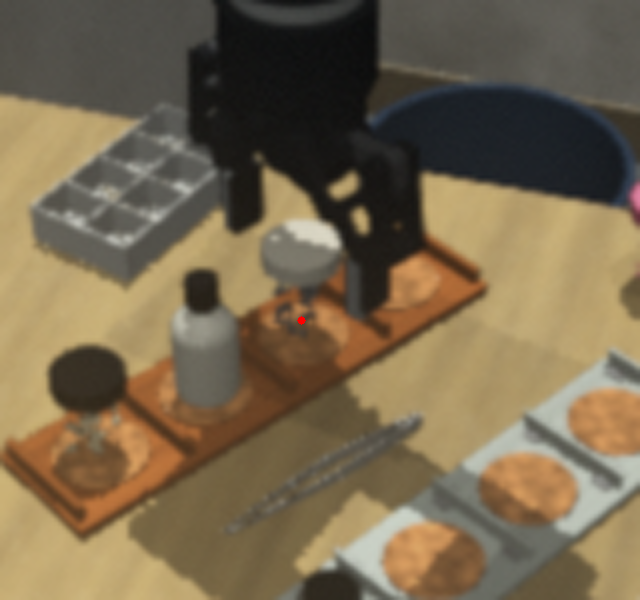

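Emit:
arm_command(deltas=[[[2,9,-3,0,0,0],[1,9,-1,0,0,0],[0,7,0,0,0,0],[0,0,0,0,0,0]]])

```text
time: 18.25
eef_pos: [0.5916, 0.1842, -0.0017]
tool_rot: [0.709, -0.705, -0.003, -0.001]
ft_force: [-0.0, -0.9, 0.0]
width: 0.998
```

Emit:
arm_command(deltas=[[[0,0,0,0,0,0],[0,0,0,0,0,0],[0,0,0,0,0,0],[0,0,0,0,0,0],[0,0,0,0,0,0],[0,0,0,0,0,0],[0,0,0,0,0,0]]], gripper=0.0)

```text
time: 18.95
eef_pos: [0.5923, 0.1844, -0.0005]
tool_rot: [0.71, -0.705, -0.003, -0.002]
ft_force: [-0.2, 0.3, 0.0]
width: 0.476
```

```bash
python3 st.py 0.588 0.183 -0.006;python3 ov.py ov16
```

```text
t 18.95 p [ 5.923e-01  1.844e-01 -5.000e-04] w 0.476 F [-0.2  0.3  0. ] j [0.28 0.57 1.72 0.01 0.84 0.27]
rot to square [-0.0069  0.0022  0.0076]
delta tool mm [-4.4  5.5 -1.4]
[ 5.92347030e-01  1.84362490e-01 -4.95306305e-04] 0.47561270119333326
```

View pics/ov16.png

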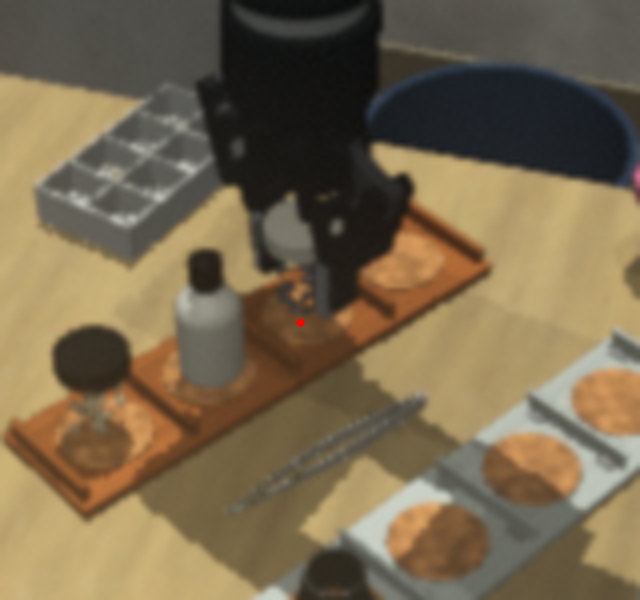

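Emit:
arm_command(deltas=[[[0,-5,0,0,0,0],[0,-15,0,0,0,0],[0,-25,0,0,0,0],[0,-25,0,0,0,0],[0,-25,0,0,0,0],[0,-10,0,0,0,0],[0,0,0,0,0,0]]])

```text
time: 19.7
eef_pos: [0.5908, 0.1834, 0.1084]
tool_rot: [0.709, -0.705, -0.003, -0.001]
ft_force: [-0.3, 0.4, -1.7]
width: 0.475
```

Emit:
arm_command(deltas=[[[-8,0,3,0,0,0],[-16,0,6,0,0,0],[-16,0,6,0,0,-0.002],[-16,0,6,0,0,-0.002],[-16,0,6,0,0,-0.002],[-16,0,6,0,0,-0.002],[-16,0,6,0,0,-0.002],[-16,0,6,0,0,-0.002],[-16,0,6,0,0,-0.002],[-8,0,4,0,0,-0.002],[0,0,0,0,0,0]]])

```text
time: 20.8
eef_pos: [0.426, 0.2366, 0.0929]
tool_rot: [-0.705, 0.709, -0.002, -0.004]
ft_force: [1.0, -0.2, 0.2]
width: 0.48
```

```bash
python3 st.py 0.430 0.245 0.02;python3 ov.py ov17
```

```text
t 20.8 p [0.426  0.2366 0.0929] w 0.48 F [ 1.  -0.2  0.2] j [ 0.48  0.3   1.92 -0.    0.93  0.48]
rot to square [ 0.0051  0.0017 -0.0083]
delta tool mm [ 4.6 72.8  8.8]
[0.42598274 0.23657078 0.09291629] 0.47962706008162453
```

View pics/ov17.png

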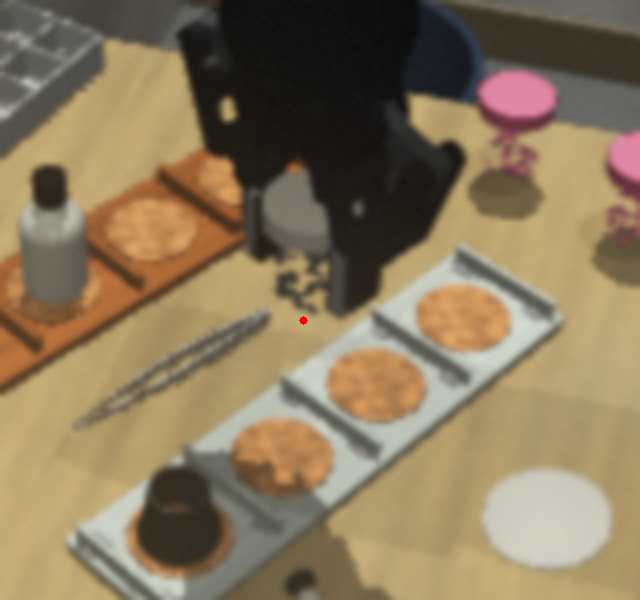

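Emit:
arm_command(deltas=[[[3,10,5,0.002,0,-0.004],[1,20,4,0.002,0,-0.004],[0,20,0,0,0,0],[0,18,0,0,0,0],[0,0,0,0,0,0]]])

```text
time: 21.35
eef_pos: [0.4355, 0.2465, 0.0203]
tool_rot: [0.707, -0.707, -0.001, -0.002]
ft_force: [0.1, -1.1, -0.3]
width: 0.48
```

```bash
python3 st.py 0.430 0.245 -0.0003
```

```text
t 21.35 p [0.4355 0.2465 0.0203] w 0.48 F [ 0.1 -1.1 -0.3] j [ 0.49  0.4   1.99 -0.    0.75  0.5 ]
rot to square [-0.0008 -0.001   0.0048]
delta tool mm [-5.6 20.6 -1.5]
```

Emit:
arm_command(deltas=[[[-4,7,-1,0,0,0.003],[-2,7,-1,0,0,0],[-1,5,0,0,0,0],[0,0,0,0,0,0]]])

```text
time: 21.75
eef_pos: [0.43, 0.2447, 0.0002]
tool_rot: [0.708, -0.706, -0.0, -0.002]
ft_force: [0.1, -0.7, -0.2]
width: 0.479
```

```bash
python3 st.py 0.430 0.245 -0.0003;python3 ov.py ov18
```

```text
t 21.75 p [4.300e-01 2.447e-01 2.000e-04] w 0.479 F [ 0.1 -0.7 -0.2] j [ 0.49  0.43  2.02 -0.    0.69  0.5 ]
rot to square [-0.0018 -0.0024  0.0036]
delta tool mm [-0.   0.5  0.3]
[4.30004834e-01 2.44728305e-01 1.94771254e-04] 0.47887654153576303
```

View pics/ov18.png

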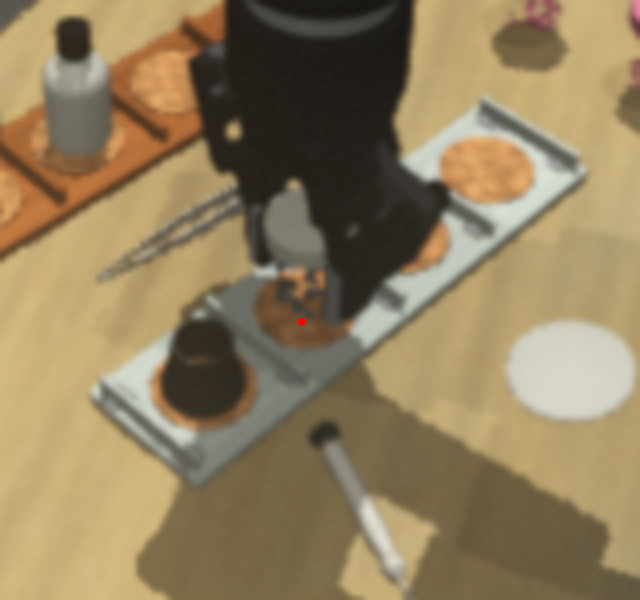

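Emit:
arm_command(deltas=[[[0,0.5,0,0,0,0],[0,0,0,0,0,0],[0,0,0,0,0,0],[0,0,0,0,0,0],[0,0,0,0,0,0],[0,0,0,0,0,0]]], gripper=1.0)

```text
time: 22.4
eef_pos: [0.4319, 0.2458, 0.002]
tool_rot: [0.709, -0.706, -0.002, -0.004]
ft_force: [-0.4, 1.0, -1.4]
width: 0.999
```

Emit:
arm_command(deltas=[[[0,-10,0,0,0,0],[0,-25,0,0,0,0],[0,-30,0,0,0,0],[0,-30,0,0,0,0],[0,-10,0,0,0,0],[20,0,0,0,0,0.002],[25,0,0,0,0,0.002],[25,0,0,0,0,0.002],[25,0,0,0,0,0],[25,0,0,0,0,0],[20,0,0,0,0,0],[0,0,0,0,0,0]]])

```text
time: 23.6
eef_pos: [0.5731, 0.244, 0.1127]
tool_rot: [0.708, -0.706, 0.001, -0.0]
ft_force: [0.4, -0.5, -0.3]
width: 0.999
```

```bash
python3 st.py 0.587 0.248 0.02;python3 ov.py ov19;python3 - <<'E'
from h import *
im=optics.camera("top")[:,:,::-1];cv2.imwrite("pics/top6.png",cv2.resize(im[100:250,150:350],None,fx=4,fy=4,interpolation=2))
E
```

```text
t 23.6 p [0.5731 0.244  0.1127] w 0.999 F [ 0.4 -0.5 -0.3] j [0.38 0.46 1.59 0.   1.09 0.38]
rot to square [-0.0032 -0.001  -0.0008]
delta tool mm [13.9 92.7  3.7]
[0.57314142 0.24397251 0.11265844] 0.9993978122464537
```

View pics/ov19.png

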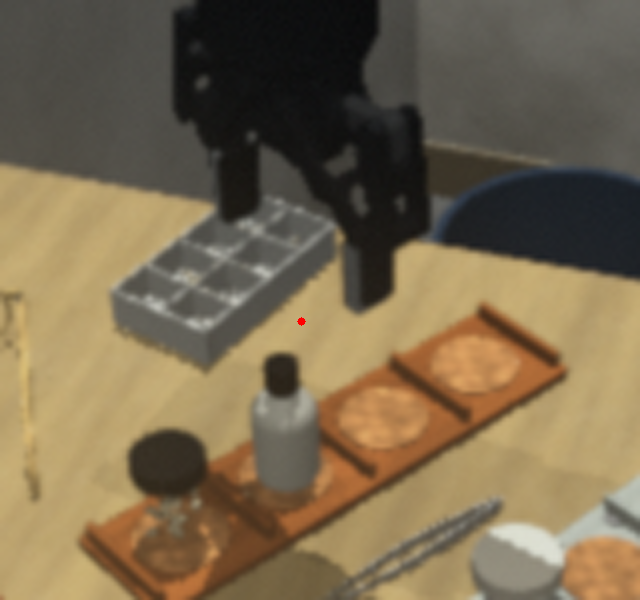

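View pics/top6.png

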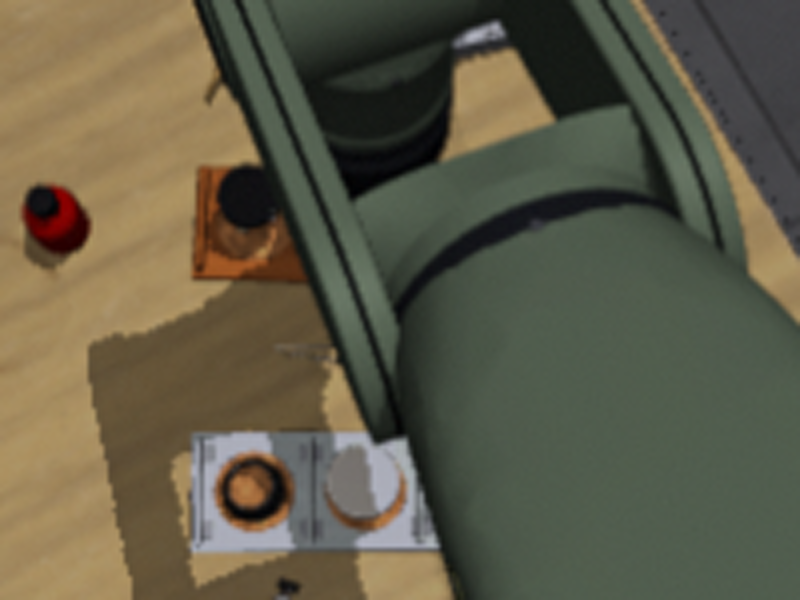

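Emit:
arm_command(deltas=[[[10,0,2,0,0,0],[5,5,2,0,0,0],[0,20,0,0,0,0],[0,20,0,0,0,0],[0,20,0,0,0,0],[0,20,0,0,0,0],[0,0,0,0,0,0]]])

```text
time: 24.4
eef_pos: [0.5831, 0.2499, 0.0248]
tool_rot: [0.708, -0.706, 0.001, 0.002]
ft_force: [-0.9, -0.3, 0.1]
width: 1.0
```

```bash
python3 st.py 0.587 0.248 -0.008;python3 ov.py ov20
```

```text
t 24.4 p [0.5831 0.2499 0.0248] w 1.0 F [-0.9 -0.3  0.1] j [0.38 0.57 1.65 0.01 0.92 0.38]
rot to square [-0.003   0.0025 -0.0044]
delta tool mm [ 4.  32.7 -2. ]
[0.58308827 0.24991941 0.02476908] 1.0001703381581681
```

View pics/ov20.png

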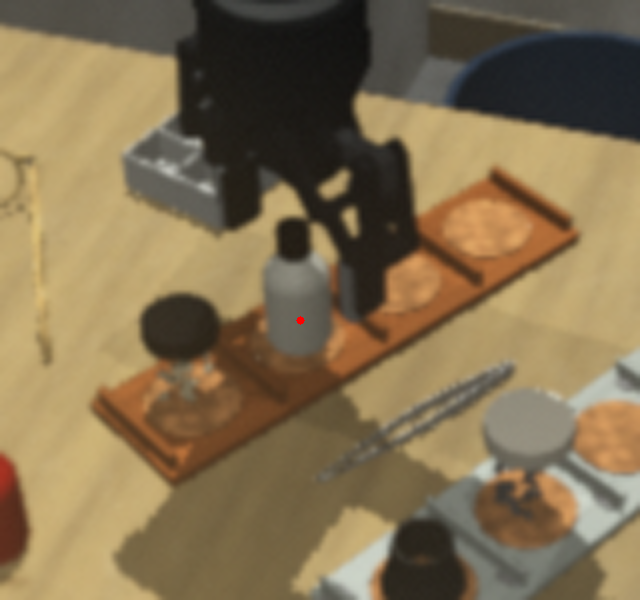

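Emit:
arm_command(deltas=[[[3,10,-1,0,0,0],[1,10,-1,0,0,0],[0,8,0,0,0,0],[0,0,0,0,0,0]]])

```text
time: 24.85
eef_pos: [0.5904, 0.2494, -0.0008]
tool_rot: [0.709, -0.705, -0.002, -0.0]
ft_force: [-0.2, -0.4, -0.6]
width: 1.004
```

Emit:
arm_command(deltas=[[[0,0,0,0,0,0],[0,0,0,0,0,0],[0,0,0,0,0,0],[0,0,0,0,0,0],[0,0,0,0,0,0],[0,0,0,0,0,0],[0,0,0,0,0,0]]], gripper=0.0)

```text
time: 25.55
eef_pos: [0.5912, 0.2498, 0.0006]
tool_rot: [0.71, -0.705, -0.003, -0.001]
ft_force: [0.0, -0.4, -0.6]
width: 0.386
```

```bash
python3 st.py 0.587 0.248 -0.008;python3 ov.py ov21
```

```text
t 25.55 p [0.5912 0.2498 0.0006] w 0.386 F [ 0.  -0.4 -0.6] j [0.38 0.6  1.66 0.01 0.87 0.37]
rot to square [-0.0071  0.0028  0.0056]
delta tool mm [-4.3  8.6 -1.8]
[0.59121088 0.24975794 0.00059211] 0.3863013459549967
```

View pics/ov21.png

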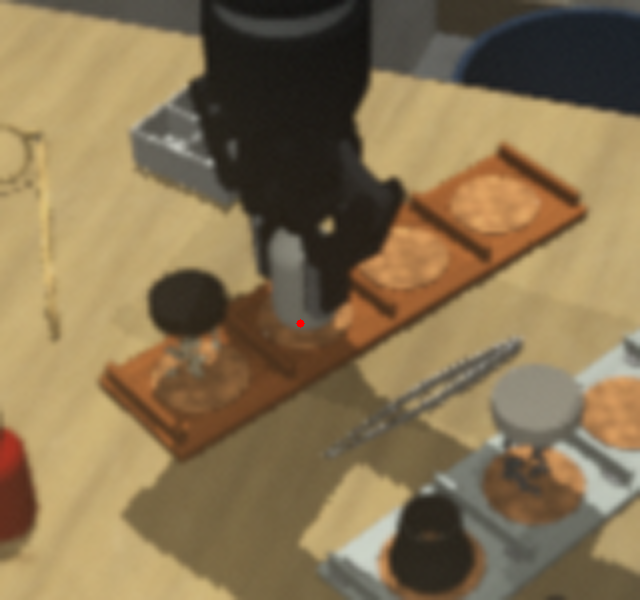

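Emit:
arm_command(deltas=[[[0,-5,0,0,0,0],[0,-15,0,0,0,0],[0,-25,0,0,0,0],[0,-25,0,0,0,0],[0,-25,0,0,0,0],[0,-10,0,0,0,0],[0,0,0,0,0,0]]])

```text
time: 26.3
eef_pos: [0.5898, 0.2487, 0.1093]
tool_rot: [0.709, -0.705, -0.002, -0.0]
ft_force: [-0.0, -0.6, -1.2]
width: 0.385
```

Emit:
arm_command(deltas=[[[-8,0,-3,0,0,0],[-16,0,-7,0,0,0],[-16,0,-7,0,0,-0.002],[-16,0,-7,0,0,-0.002],[-16,0,-7,0,0,-0.002],[-16,0,-7,0,0,-0.002],[-16,0,-7,0,0,-0.002],[-16,0,-7,0,0,-0.002],[-16,0,-7,0,0,-0.002],[-5,0,-3,0,0,-0.002],[0,0,0,0,0,0]]])

```text
time: 27.4
eef_pos: [0.4277, 0.1778, 0.0938]
tool_rot: [-0.705, 0.709, -0.003, -0.005]
ft_force: [0.7, 0.6, 0.1]
width: 0.386
```

```bash
python3 st.py 0.433 0.181 0.02;python3 ov.py ov22
```

```text
t 27.4 p [0.4277 0.1778 0.0938] w 0.386 F [0.7 0.6 0.1] j [ 0.37  0.26  1.97 -0.    0.92  0.37]
rot to square [ 0.0059  0.003  -0.0111]
delta tool mm [ 6.2 73.8  3.6]
[0.42767284 0.17778025 0.09384139] 0.3855239517859617
```

View pics/ov22.png

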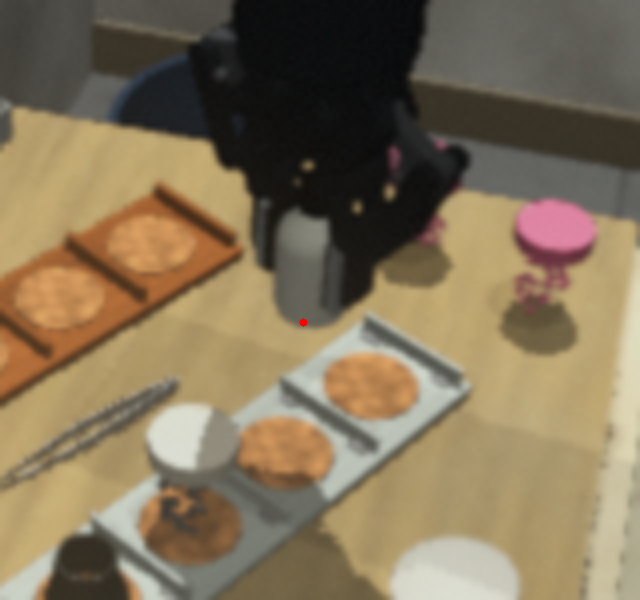

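Emit:
arm_command(deltas=[[[2,10,2,0.003,0.002,-0.006],[0,20,0,0.003,0,-0.005],[0,20,0,0,0,0],[0,18,0,0,0,0],[0,0,0,0,0,0]]])

```text
time: 27.95
eef_pos: [0.4358, 0.1823, 0.0236]
tool_rot: [0.708, -0.706, -0.003, -0.002]
ft_force: [0.7, -0.8, -0.8]
width: 0.385
```

```bash
python3 st.py 0.433 0.181 0.001
```

```text
t 27.95 p [0.4358 0.1823 0.0236] w 0.385 F [ 0.7 -0.8 -0.8] j [0.37 0.36 2.05 0.   0.72 0.37]
rot to square [-0.0029  0.0008  0.0066]
delta tool mm [-2.9 22.5 -1.4]
```

Emit:
arm_command(deltas=[[[-2,7,-1,0,0,0.003],[-1,7,-1,0,0,0],[-1,6,0,0,0,0],[0,0,0,0,0,0]]])

```text
time: 28.35
eef_pos: [0.4343, 0.1813, 0.0032]
tool_rot: [0.709, -0.706, -0.003, -0.002]
ft_force: [-0.8, -0.3, 0.4]
width: 0.386
```

```bash
python3 st.py 0.433 0.181 0.001;python3 ov.py ov23
```

```text
t 28.35 p [0.4343 0.1813 0.0032] w 0.386 F [-0.8 -0.3  0.4] j [0.37 0.39 2.07 0.   0.67 0.37]
rot to square [-0.0043  0.0008  0.0068]
delta tool mm [-1.3  2.2 -0.3]
[0.43430536 0.18126982 0.00324927] 0.3862668805163704
```

View pics/ov23.png

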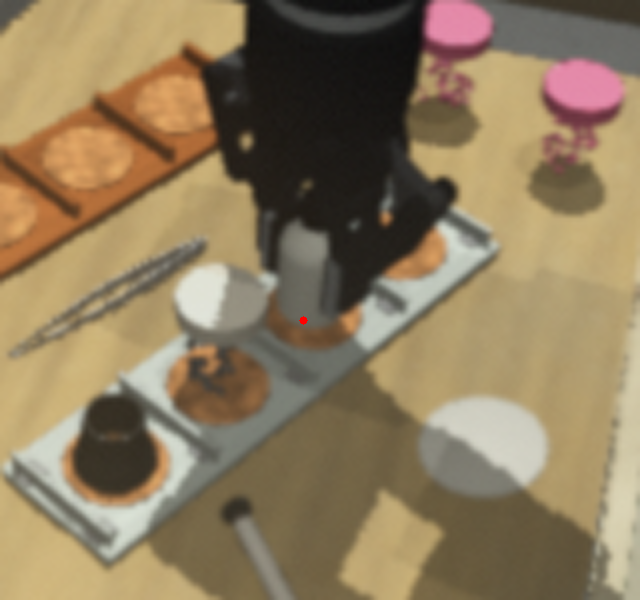

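Emit:
arm_command(deltas=[[[-2,1.5,-0.5,0,0,0.003],[-1,1,0,0,0,0],[0,0,0,0,0,0]]])

```text
time: 28.7
eef_pos: [0.4322, 0.1812, 0.0018]
tool_rot: [0.709, -0.705, -0.003, -0.002]
ft_force: [-1.1, -1.0, -0.4]
width: 0.385
```

Emit:
arm_command(deltas=[[[0,0,0,0,0,0],[0,0,0,0,0,0],[0,0,0,0,0,0],[0,0,0,0,0,0],[0,0,0,0,0,0],[0,0,0,0,0,0]]], gripper=1.0)

```text
time: 29.3
eef_pos: [0.4329, 0.1815, 0.0026]
tool_rot: [0.709, -0.705, -0.003, -0.003]
ft_force: [0.5, 0.1, 0.7]
width: 0.998
```

Emit:
arm_command(deltas=[[[0,-10,0,0,0,0],[0,-25,0,0,0,0],[0,-30,0,0,0,0],[0,-30,0,0,0,0],[0,-20,0,0,0,0],[0,0,0,0,0,0]]])

```text
time: 29.9
eef_pos: [0.4316, 0.1806, 0.1244]
tool_rot: [0.709, -0.705, -0.003, -0.003]
ft_force: [-0.2, -0.1, -0.6]
width: 0.999
```

```bash
python3 st.py 0.589 0.314 0.12;python3 ov.py ov24
```

```text
t 29.9 p [0.4316 0.1806 0.1244] w 0.999 F [-0.2 -0.1 -0.6] j [0.37 0.22 1.93 0.   0.98 0.37]
rot to square [-0.006   0.0009  0.0081]
delta tool mm [157.4   6.5 133.2]
[0.43162166 0.18062142 0.1244324 ] 0.9994652437035021
```

View pics/ov24.png

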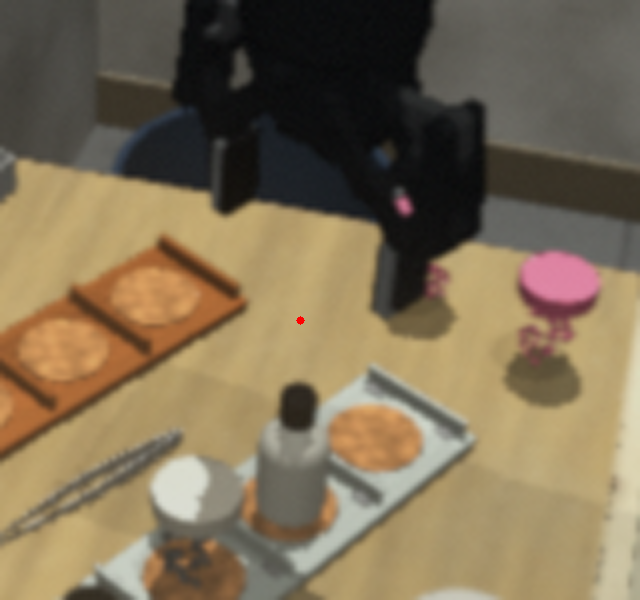

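The bottle stands on its disc. The small jar is next.

Emit:
arm_command(deltas=[[[12,0,10,0,0,0.003],[19,0,16,0,0,0.003],[19,0,16,0,0,0.002],[19,0,16,0,0,0],[19,0,16,0,0,0],[19,0,16,0,0,0],[19,0,16,0,0,0],[12,0,12,0,0,0],[0,0,0,0,0,0]]])

```text
time: 30.85
eef_pos: [0.5653, 0.2987, 0.1089]
tool_rot: [-0.705, 0.709, -0.009, -0.009]
ft_force: [-0.0, -0.6, -0.0]
width: 1.001
```

```bash
python3 st.py 0.590 0.314 0.03
```

```text
t 30.85 p [0.5653 0.2987 0.1089] w 1.001 F [-0.  -0.6 -0. ] j [0.46 0.5  1.53 0.01 1.13 0.46]
rot to square [ 0.0051  0.     -0.0242]
delta tool mm [26.6 78.2 15.7]
```

Emit:
arm_command(deltas=[[[12,0,7,0.003,0,-0.012],[11,0,7,0.002,0,-0.01],[0,0,0,0,0,0]]])

```text
time: 31.15
eef_pos: [0.5875, 0.3119, 0.1056]
tool_rot: [-0.706, 0.708, -0.002, -0.002]
ft_force: [0.8, 0.0, 0.3]
width: 1.005
```

```bash
python3 st.py 0.590 0.314 0.03;python3 ov.py ov25
```

```text
t 31.15 p [0.5875 0.3119 0.1056] w 1.005 F [0.8 0.  0.3] j [0.47 0.53 1.48 0.   1.13 0.47]
rot to square [ 0.0029 -0.0001 -0.0058]
delta tool mm [ 3.  75.6  2.3]
[0.58745502 0.31191569 0.10558409] 1.0048612450442556
```

View pics/ov25.png

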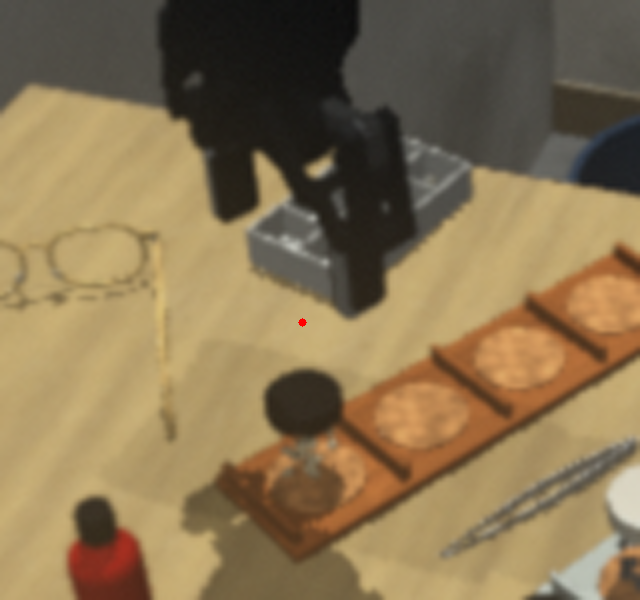

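Emit:
arm_command(deltas=[[[1,10,1,0.002,0,-0.004],[1,20,0,0,0,0],[0,20,0,0,0,0],[0,20,0,0,0,0],[0,0,0,0,0,0]]])

```text
time: 31.7
eef_pos: [0.5869, 0.3106, 0.033]
tool_rot: [-0.707, 0.708, -0.001, -0.0]
ft_force: [-1.5, -0.5, -0.6]
width: 1.001
```

```bash
python3 st.py 0.590 0.314 -0.006;python3 ov.py ov26
```

```text
t 31.7 p [0.5869 0.3106 0.033 ] w 1.001 F [-1.5 -0.5 -0.6] j [ 0.47  0.6   1.57 -0.    0.98  0.47]
rot to square [ 0.0013 -0.0012 -0.0022]
delta tool mm [ 3.2 39.   3.4]
[0.5869192  0.31061156 0.03303415] 1.0005100632896426
```

View pics/ov26.png

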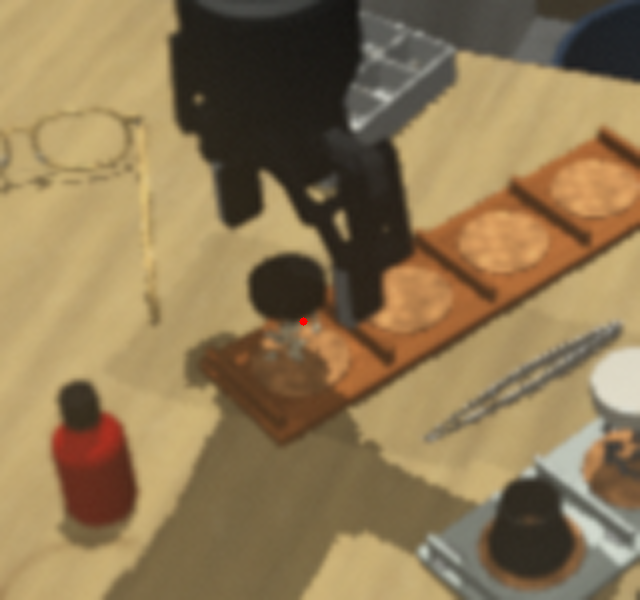

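Emit:
arm_command(deltas=[[[2,9,2,0,0,0],[0,9,1,0,0,0],[0,9,1,0,0,0],[0,8,0,0,0,0],[0,0,0,0,0,0]]])

```text
time: 32.25
eef_pos: [0.5918, 0.3163, -0.0]
tool_rot: [0.708, -0.706, -0.001, -0.002]
ft_force: [0.8, -0.2, 0.2]
width: 0.999
```

Emit:
arm_command(deltas=[[[0,2,0,0,0,0],[0,0,0,0,0,0],[0,0,0,0,0,0],[0,0,0,0,0,0],[0,0,0,0,0,0],[0,0,0,0,0,0],[0,0,0,0,0,0]]], gripper=0.0)

```text
time: 32.95
eef_pos: [0.5925, 0.3166, -0.0011]
tool_rot: [0.708, -0.706, -0.002, -0.003]
ft_force: [0.3, -0.1, -0.4]
width: 0.424
```

```bash
python3 st.py 0.590 0.314 -0.006;python3 ov.py ov27
```

```text
t 32.95 p [ 0.5925  0.3166 -0.0011] w 0.424 F [ 0.3 -0.1 -0.4] j [ 0.47  0.64  1.59 -0.    0.91  0.48]
rot to square [-0.0035 -0.0012  0.0071]
delta tool mm [-2.6  4.9 -2.7]
[ 0.5925355   0.31664801 -0.00107645] 0.42364071791574653
```

View pics/ov27.png

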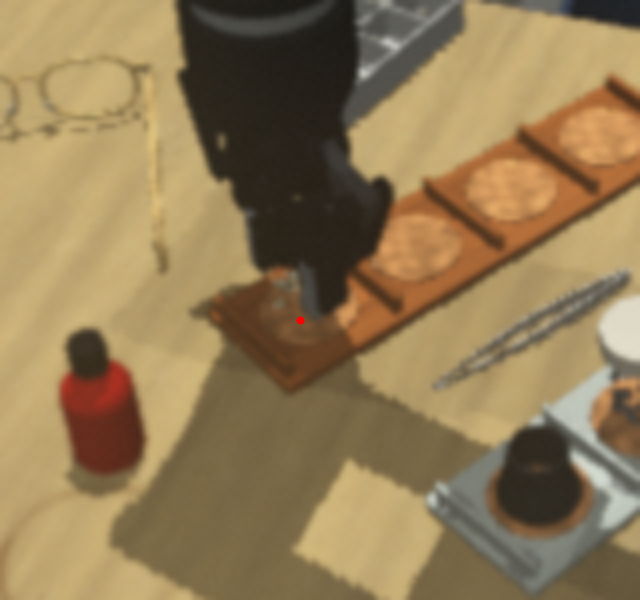

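Emit:
arm_command(deltas=[[[0,-5,0,0,0,0],[0,-15,0,0,0,0],[0,-25,0,0,0,0],[0,-25,0,0,0,0],[0,-25,0,0,0,0],[0,-25,0,0,0,0],[0,-15,0,0,0,0],[0,0,0,0,0,0]]])

```text
time: 33.8
eef_pos: [0.5921, 0.3165, 0.1465]
tool_rot: [0.709, -0.705, -0.004, -0.004]
ft_force: [0.5, -0.2, -0.6]
width: 0.425
```

Emit:
arm_command(deltas=[[[-8,0,-9,0,0,0],[-14,-1,-18,0,0,0],[-14,-1,-18,0,0,-0.002],[-14,-1,-18,0,0,-0.002],[-14,-1,-18,0,0,-0.002],[-14,-1,-18,0,0,-0.002],[-14,-1,-18,0,0,-0.002],[-14,-1,-18,0,0,-0.002],[-14,-1,-18,0,0,-0.002],[-10,0,-14,0,0,-0.002],[0,0,0,0,0,0]]])

```text
time: 34.9
eef_pos: [0.4409, 0.1351, 0.1428]
tool_rot: [-0.706, 0.709, 0.001, 0.002]
ft_force: [0.0, 0.8, -1.6]
width: 0.426
```

```bash
python3 st.py 0.436 0.1165 0.03;python3 ov.py ov28
```

```text
t 34.9 p [0.4409 0.1351 0.1428] w 0.426 F [ 0.   0.8 -1.6] j [ 0.28  0.2   1.91 -0.01  1.03  0.28]
rot to square [ 0.0045 -0.0007  0.0048]
delta tool mm [ -5.5 112.9 -18.1]
[0.44094745 0.13505872 0.14283894] 0.425793527663976
```

View pics/ov28.png

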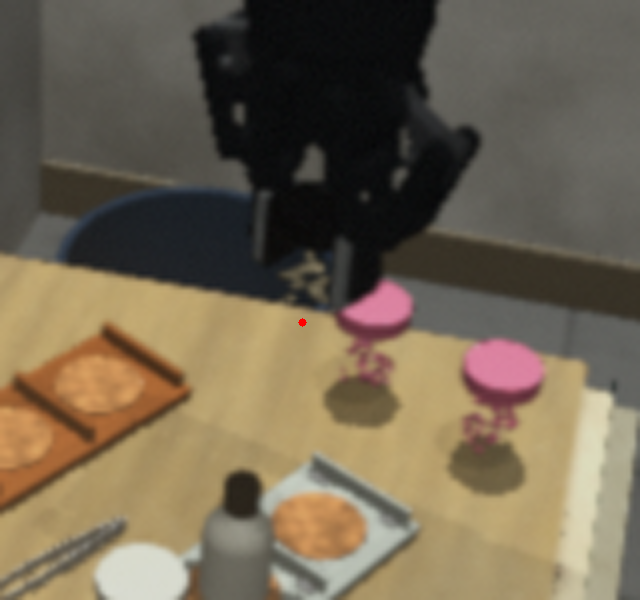

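Emit:
arm_command(deltas=[[[-6,0,-9,0.002,0,0.003],[-5,0,-9,0.002,0,0],[0,15,0,0,0,0],[0,25,0,0,0,0],[0,25,0,0,0,0],[0,20,0,0,0,0],[0,0,0,0,0,0]]])

```text
time: 35.65
eef_pos: [0.4319, 0.1163, 0.0555]
tool_rot: [0.708, -0.707, -0.002, -0.002]
ft_force: [-0.9, 0.1, 0.9]
width: 0.423
```

```bash
python3 st.py 0.436 0.1165 -0.0005;python3 ov.py ov29
```

```text
t 35.65 p [0.4319 0.1163 0.0555] w 0.423 F [-0.9  0.1  0.9] j [0.24 0.28 2.07 0.   0.79 0.24]
rot to square [-0.0014  0.0012  0.0055]
delta tool mm [ 3.8 56.   0.1]
[0.43185896 0.11632819 0.05545896] 0.42271947242070307
```

View pics/ov29.png

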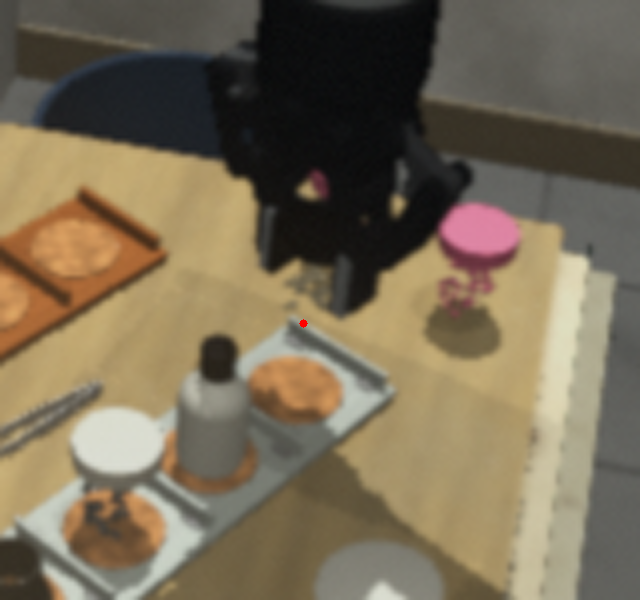

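Emit:
arm_command(deltas=[[[1,10,0,0,0,0.004],[1,15,0,0,0,0],[0,12,0,0,0,0],[0,8,0,0,0,0],[0,5,0,0,0,0],[0,0,0,0,0,0]]])

```text
time: 36.3
eef_pos: [0.4407, 0.1177, 0.0082]
tool_rot: [0.709, -0.705, -0.006, -0.005]
ft_force: [-0.2, 0.3, -0.9]
width: 0.428
```

```bash
python3 st.py 0.436 0.1165 -0.0005;python3 ov.py ov30
```

```text
t 36.3 p [0.4407 0.1177 0.0082] w 0.428 F [-0.2  0.3 -0.9] j [0.23 0.37 2.11 0.   0.65 0.23]
rot to square [-0.0047  0.0017  0.0144]
delta tool mm [-4.9  8.6 -1.2]
[0.44074321 0.1176603  0.00818882] 0.42817138680013844
```

View pics/ov30.png

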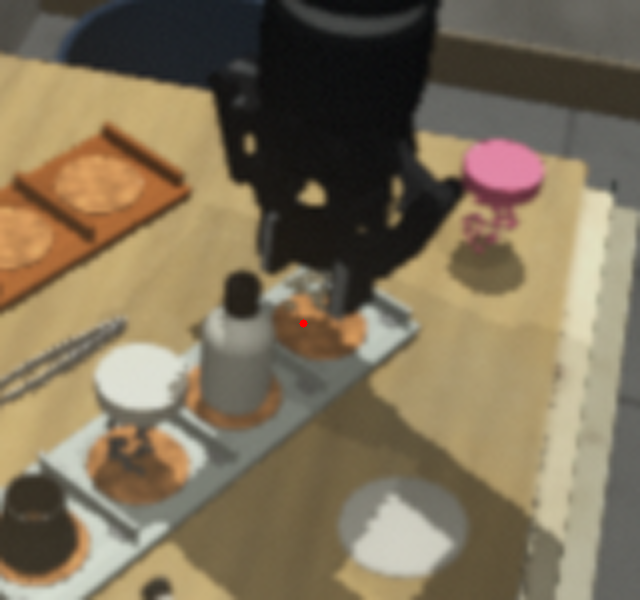

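Emit:
arm_command(deltas=[[[-4,3,-1,0.002,0,0.007],[-3,3,-1,0.002,0,0.007],[-1,2.5,0,0,0,0],[0,0,0,0,0,0]]])

```text
time: 36.75
eef_pos: [0.4333, 0.1158, 0.0005]
tool_rot: [0.711, -0.704, -0.002, -0.0]
ft_force: [0.1, 0.1, -1.1]
width: 0.425
```

```bash
python3 st.py 0.436 0.1165 -0.0005;python3 ov.py ov31
```

```text
t 36.75 p [0.4333 0.1158 0.0005] w 0.425 F [ 0.1  0.1 -1.1] j [0.23 0.37 2.12 0.02 0.64 0.21]
rot to square [-0.0098  0.0018  0.0025]
delta tool mm [2.7 1.  0.7]
[0.43329584 0.1157884  0.00049572] 0.4252728792640432
```

View pics/ov31.png

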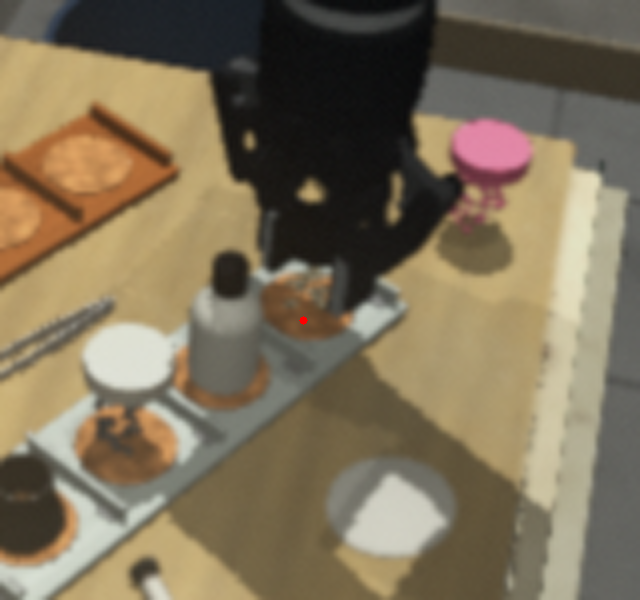

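Emit:
arm_command(deltas=[[[1,1.2,0,0,0,0],[0,0,0,0,0,0]]])

```text
time: 37.0
eef_pos: [0.4349, 0.1159, -0.0005]
tool_rot: [0.711, -0.704, -0.002, -0.001]
ft_force: [0.2, -0.2, 0.2]
width: 0.426
```

Emit:
arm_command(deltas=[[[0,0,0,0,0,0],[0,0,0,0,0,0],[0,0,0,0,0,0],[0,0,0,0,0,0],[0,0,0,0,0,0],[0,0,0,0,0,0]]], gripper=1.0)

```text
time: 37.6
eef_pos: [0.4355, 0.1161, -0.0001]
tool_rot: [0.711, -0.703, -0.002, -0.001]
ft_force: [0.2, -0.6, 0.5]
width: 1.0
```

Emit:
arm_command(deltas=[[[0,-10,0,0,0,0],[0,-25,0,0,0,0],[0,-30,0,0,0,0],[0,-30,0,0,0,0],[0,-30,0,0,0,0],[0,-30,0,0,0,0],[0,0,-30,0,0,0],[0,0,-30,0,0,0],[0,0,-30,0,0,0],[0,0,-30,0,0,0],[0,0,-30,0,0,0],[0,0,-30,0,0,0]]])

```text
time: 38.8
eef_pos: [0.4358, -0.0687, 0.1689]
tool_rot: [0.711, -0.703, -0.009, -0.002]
ft_force: [-0.1, -0.4, 0.3]
width: 1.0
```

Emit:
arm_command(deltas=[[[0,0,-30,0,0,0],[0,0,-30,0,0,0],[0,0,-30,0,0,0],[0,0,-30,0,0,0],[0,0,0,0,0,0]]])

```text
time: 39.3
eef_pos: [0.4359, -0.1966, 0.1718]
tool_rot: [0.71, -0.704, -0.009, -0.005]
ft_force: [-0.5, 0.7, 0.2]
width: 1.0
```

```bash
python3 st.py; python3 - <<'E'
from h import *
im=optics.camera("top")[:,:,::-1];cv2.imwrite("pics/topF.png",cv2.resize(im[130:250,180:330],None,fx=5,fy=5,interpolation=2))
im=optics.camera("scene")[:,:,::-1];cv2.imwrite("pics/sceneF.png",cv2.resize(im[150:300,160:360],None,fx=4,fy=4,interpolation=2))
E
```

```text
t 39.3 p [ 0.4359 -0.1966  0.1718] w 1.0 F [-0.5  0.7  0.2] j [-0.46  0.19  1.84  0.02  1.1  -0.47]
rot to square [-0.0078  0.006   0.0199]
```

View pics/topF.png

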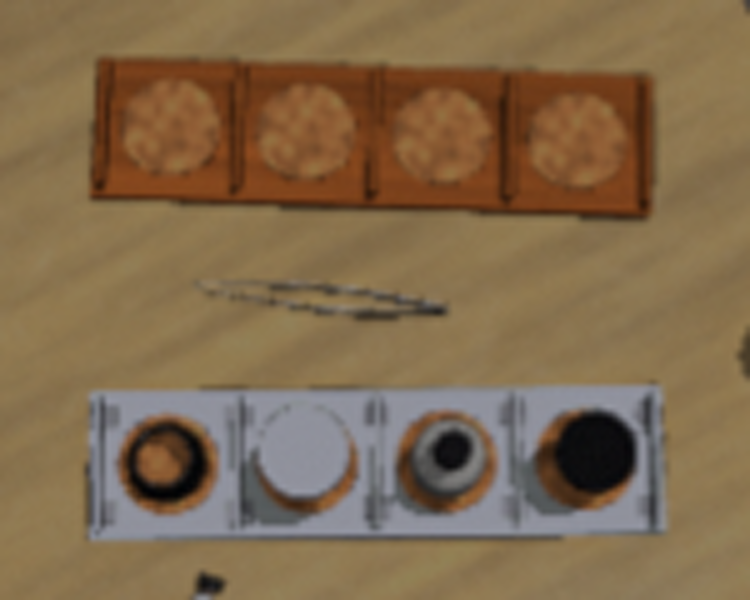

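View pics/sceneF.png

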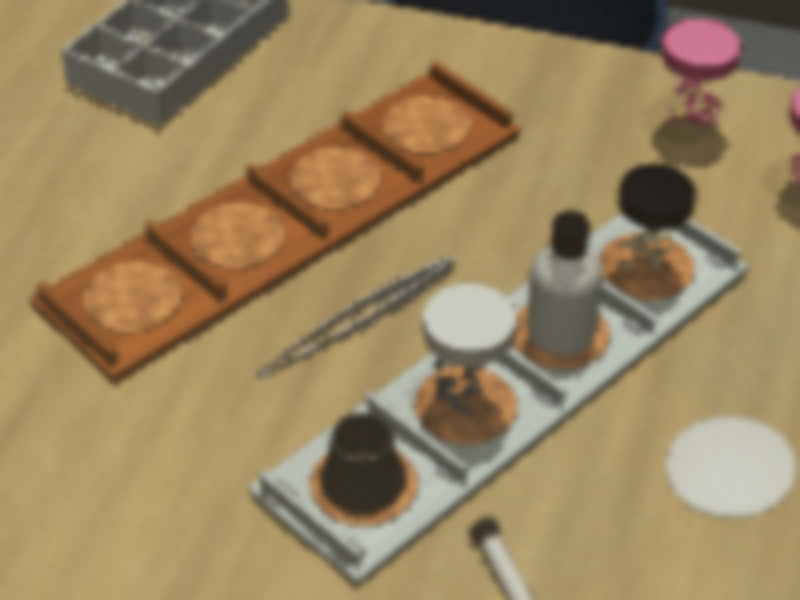

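All four stand in mirrored bays. I'll check the positions numerically before handing in.

```bash
python3 - <<'E'
from h import *
def T(U,V): return np.array([(U+.5)/5-.5+180,(V+.5)/5-.5+130])
def S(U,V): return np.array([(U+.5)/4-.5+160,(V+.5)/4-.5+150])
B=dict(b1=(.4263,.3082),b2=(.4290,.2434),b3=(.4317,.1784),b4=(.434,.1133))
for nm,b,t,s,h in [("loupe","b1",(165,462),(363,435),.030),("large","b2",(303,451),(468,318),.058),("oil","b3",(452,450),(571,221),.072),("small","b4",(596,451),(656,190),.052)]:
    for n,c in(("top",T(*t)),("scene",S(*s))):
        print(nm,n,((onz(n,c,.0095+h)[:2]-B[b])*1000).round(1))
E
```

```text
loupe top [-2.2 -2.3]
loupe scene [ 1.9 -0.6]
large top [-1.  -0.4]
large scene [-0.  2.]
oil top [-2.8 -0.1]
oil scene [0.  0.2]
small top [-1.8  0.3]
small scene [-0.5  2.8]
```

```bash
python3 -c "
from cell import robot
print(robot.close_job())"
```

```text
the job is handed in; nothing more can be done
None
```

I moved all four items to the metal rack in reverse order and handed the job in at about 39 s of the 88 s allowed. From left to right the metal rack now holds the loupe, the large jar, the oil bottle and the small jar.

- **Last checks:** both cameras show every item upright on its own cork disc. The top centres come out within about 3 mm of the bay centres, against the 13 mm allowed. The gripper was open and well clear. `close_job` reports no verdict.
- **A reading that disagreed:** the reported TCP height was about 22 mm lower than the true fingertip height. The pictures showed it, and so did lowering the closed fingers to the worktop: they stopped at a reported z of about -0.023. The force reading showed no contact there. I corrected every grasp and placing height for this.
- **Position drift:** the tool drifted up to about 20 mm on long moves. I corrected it each time before lowering an item.

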